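Check valve from drain block to pump head

TASK

Take the spring tongs from their stand, reach with them into the deep pocket of the white drain block that holds the red-topped check valve, squeeze the tongs shut on it and draw it out; leave the black plug in its pocket, and let nothing but the tongs handle the valve. Push the valve down the port of the steel pump head until it is fully home on its seat, and settle it there with a steady push of about 15 N for half a second (20 N would spoil the seat). Then draw the tongs out, stand them back in the well of their blue stand and let go.

Things in the scene. Friction and masses are not known exactly. Their poses are not given: they have to be found in the camera images.
- tongs: Parallel-action spring tongs, upright in their stand, 121 mm tall, 70 g. Origin: midway between the tips, at tip level; z up, y the line on which the legs close. Each tip is a fork of two upright prongs, 3 mm thick, 30 mm long, centres 6 mm apart along x. A push rod, 7 mm at its white foot, ends midway between the legs, 8 mm above the tips: it bears on the top of a gripped cartridge.
- tongs_grip (a point): Middle between the tongs' two green grip plates, 95 mm above the tips. Each plate is 22 mm wide (x) and 36 mm tall; one finger on each, from above. Over the plates: 36 mm relaxed, 30 mm half squeezed, 24 mm shut on a cartridge, 21 mm at most. Springs push each plate out with 4, 6 and 8 N there; the rest of the grip pinches the cartridge (30 to 40 N of grip is ample).
- tongs_leg_l (a joint): How far (m) the +y leg is squeezed in: 0 relaxed, 0.003 half squeezed, 0.006 shut on a cartridge, 0.0075 at most; the other leg does the same. Relaxed, the tips reach 13.3 mm to either side along y, too wide for the 26 mm bores; half squeezed 10.3 mm, with about 14 mm free between the forks; shut on a cartridge 7.3 mm.
- tongs_stand: Blue fixed stand, 36 x 60 mm, 50 mm tall, on a black foot 46 x 70 mm. Origin: middle of its underside, z up, y along its length. The tongs stand in its well on their tips, their y along the stand's y (either way round), their origin 10 mm above the stand's origin.
- stand_well (a point): Middle of the mouth of the well in the top of the blue stand; the well is 13 mm (x) by 36 mm (y) and 40 mm deep.
- drain_block: White plastic block, fixed, 52 x 84 mm, 60 mm tall, with two deep round pockets. Origin: middle of its underside, z up, y along its length. Pocket axes at y = -22 and +22 mm, x = 0.
- pocket_a (a point): Middle of the mouth of the pocket at y = -22 mm of the drain block. Pocket: upright round bore, 26 mm in diameter, 40 mm deep; in its floor a nest 11.5 mm in diameter, 10 mm deep, where a cartridge stands upright, its upper 12 mm above the bore floor. Spring balls in the nest hold it with some 3 to 6 N against a pull.
- pocket_b (a point): Middle of the mouth of the other pocket, at y = +22 mm of the drain block; the same as pocket_a.
- pump_head: Steel pump head, fixed: block 56 x 56 mm, 60 mm tall, on a plate, with a round flange in front (-x) and a brass fitting at +y. Origin: middle of its underside, z up. The valve port stands in its middle. Its hard seat, unseen, lies 7.5 to 13 mm above the origin, depending on the washers under it: it has to be felt. The balls press the valve from the sides with about 8 N in all.
- port_mouth (a point): Middle of the mouth of the valve port: upright bore, 26 mm in diameter, 40 mm deep; in its floor a nest 12.2 mm in diameter, bevelled 1.5 mm. Spring balls at the nest's mouth resist the valve's tapered foot with 2 to 10 N over the first 6 mm, more off-centre (it may catch: work it round a little), then 1 to 6 N until the foot meets the seat.
- valve: Check-valve cartridge: steel cylinder, 10 mm in diameter, 22 mm tall, red top, 15 g; upright in one of the drain block's two pockets. Origin: middle of its foot, z up along it. The lowest 4.5 mm taper to 6.4 mm. In its nest the origin is 10 mm above the drain block's origin. Lower the tongs until the push rod rests on its top, then squeeze: the tips are then 14 mm above its foot.
- blank: Black blanking plug, same size and shape as the valve, in the other pocket of the drain block. It stays there.
There are look-alikes about, which are no part of the job. Of the things like the tongs, leave any that is pink; of the rest the larger one is meant.

How it is judged:
By the outcome, as a careful person would: the job done as asked, in the order asked, and still so for the second after the job is handed in, with the robot touching nothing.
It also fails if it takes over 67 s, if anything falls off the work surface, if the arm or the gripper's body presses on something with over 40 N, if the wrist force passes 120 N, or if a joint passes its speed limit or range.

ROBOT

A 6-joint arm with a two-finger parallel gripper is mounted at the origin on a cart in front of the work surface, level with it; the furniture and walls round the work are solid. World frame = base frame: x ahead of the robot, y to its left, z up, the work surface at z = 0. Lengths are in mm, angles in rad, forces in N, time in s.
With the tool pointing down it reaches from about 350 to 725 mm from the base axis. Payload 6 kg.
Tool frame: the origin (TCP) lies midway between the tips of the shut fingers; the grasp point (between the pads) lies 19 mm behind it; z points along the fingers, y is the direction in which the jaws open and shut (so a half turn about z gives the same grasp; the last joint's range is limited). The gripper opens to 85 mm and grips with 20 to 120 N. Pads are 22 mm wide; open, the fingers measure 114 mm over their backs; the gripper's body (76 mm by 85 mm) begins 54 mm behind the grasp point. The pads swing forward as they close: fully open they stand 13 mm farther back than shut.
Start: joints at [-0.845, 0.04, 0.085, 0, -1.615, -0.334], TCP at [229.118, -554.507, 231.261] pointing down, gripper open.
Joint ranges: [-2.56, 2.56], [-1.29, 2.01], [-1.08, 1.49], [-3.29, 1.98], [-2.81, -0.18], [-2.99, 2.99]. Speed limits (rad/s): [2.57, 2.57, 3.01, 3.14, 3.14, 3.14].

INTERFACE

Orientations are given as a unit quaternion [x, y, z, w].
In Python, from workcell import monitor, cams, workorder gives the robot as it stands. The module is installed in compiled form; this text tells all that it offers.
- The arm moves only by the shell command python3 -m jog 'ROWS' [FORCE]. ROWS is JSON, a list of rows, each a list of 5 numbers: the shift along the world's x, y, z in cm, then the turn about the world's z in rad, then the opening in per cent of the stroke, from 0 (shut) to 100 (fully open). In form: [[x, y, z, roll, hand], ...]. A call has 1 to 20 rows; each row shifts and turns the commanded pose from where the row before left it; what a row does not reach is not made up. A row lasts 1/10 s, in which the tool goes at most 50 mm and 8.59 degrees, less where a joint would pass 70% of its speed; a pose out of reach is approached as far as the arm can. A call is refused whole if a number of a shift passes 5 or a number of a turn 0.15, either way. A call with a gripper value outside its range is refused whole. The fingers move at their own pace and stop on an object; FORCE is the grip in N (left out, the last holds). Time passes only in rows, so rows that do not move let the fingers close. It gives the time, the measured TCP pose, the force and the opening at its end, in the units of the state.
- monitor.get_obs(): the state, without advancing time (a new reading comes with each control period).
- cams.get_image(name): name is "side" or "top"; returns (picture, depth): 480x640x3 uint8, red, green, blue; 480x640 float32, mm along the optical axis (not along the pixel's ray), 0 where there is no reading.
- cams.get_calibration(name): a dict with "K" (3x3 intrinsics, pixels), "distortion" ([k1, k2, p1, p2, k3] as OpenCV has them; the pictures are not rectified), "R" (3x3) and "t" (3): a world point X has camera coordinates R X + t. Camera axes: x right, y down, z forward; pixel columns grow to the right and rows downward; lengths in mm; the calibration is good to about 2 mm. A picture is of the moment at which its call begins. get_calibration takes no time and is no camera call.
- workorder.job_done(): hands the job in, once; it reports no verdict.
The state is a dict: "time_s": time; "q": joint angles; "dq": joint speeds; "joint_efforts": joint torques, N m; "eef_pos": TCP position; "tool_rot": TCP orientation; "ft_force": force on the tool from outside, world axes, zero at the start; "ft_torque": the same for the moment, N m; "opening": finger opening in mm.
Only numpy, scipy, OpenCV 4.12 (cv2) and the standard library are available. Lean on these libraries where they do the work, as an engineer would, in place of code of your own. Each camera call takes 0.05 s, during which the arm holds its last target.

## Working session

There is one attempt and no reset: what is moved stays moved. The work goes in short steps, Python scripts to look and compute and a shell command to move; the robot and the scene stay as the last step left them, time stands still between calls to the robot, and variables do not carry over. Pictures are saved under pics/ and viewed, and the job is handed in when it is done.

```bash
mkdir -p pics; cat > h.py <<'E'
import numpy as np, cv2
from workcell import monitor, cams, workorder
def grab(name,tag):
    im,d=cams.get_image(name); np.savez(f'pics/{tag}.npz',im=im,d=d)
    cv2.imwrite(f'pics/{tag}.png',im[:,:,::-1]); return im,d
def load(tag):
    z=np.load(f'pics/{tag}.npz'); return z['im'],z['d']
def cloud(name,d):
    c=cams.get_calibration(name);K=np.array(c['K']);D=np.array(c['distortion']);R=np.array(c['R']);t=np.array(c['t'])
    v,u=np.mgrid[0:480,0:640]
    p=cv2.undistortPoints(np.stack([u,v],-1).reshape(-1,1,2).astype(float),K,D).reshape(480,640,2)
    X=np.dstack([p*d[...,None],d])
    W=(X-t)@R
    W[d<=0]=np.nan
    return W
def proj(name,P):
    c=cams.get_calibration(name);R=np.array(c['R']);t=np.array(c['t'])
    return cv2.projectPoints(np.array(P,float).reshape(-1,3),cv2.Rodrigues(R)[0],t,np.array(c['K']),np.array(c['distortion']))[0].reshape(-1,2)
E
python3 - <<'E'
from h import *
for n in ('top','side'):
    grab(n,n+'0'); c=cams.get_calibration(n);R=np.array(c['R']);print(n,-R.T@np.array(c['t']),R[2],np.array(c['K'])[0,0])
print(monitor.get_obs())
E
```

```text
top [ 417.33598785 -334.9039718   927.49822673] [ 0.094488    0.02471445 -0.99521918] 580.0818189243436
side [182.38311655 396.18630193 407.77153319] [ 0.39450118 -0.84224517 -0.36741242] 542.9297573726024
{'time_s': 0.1, 'q': array([-8.45283520e-01,  4.07697929e-02,  8.39386633e-02, -4.05530372e-04,
       -1.61548941e+00, -3.33694218e-01]), 'dq': array([-1.87640470e-04, -9.65648973e-04,  2.67569790e-03, -8.16791092e-04,
       -3.71363271e-04, -5.24839683e-05]), 'joint_efforts': array([-5.22719885e-03, -3.69348550e+01,  3.48280978e+01,  6.95180699e+00,
       -4.56740207e-03, -2.37017925e-07]), 'eef_pos': array([ 229.08192422, -554.24056288,  230.38443545]), 'tool_rot': array([-1.94667190e-01,  9.80869035e-01,  7.60038913e-04, -2.10189871e-04]), 'ft_force': array([ 1.14232974, -0.4180353 ,  0.94667196]), 'ft_torque': array([ 0.02061315,  0.00703727, -0.04406856]), 'opening': 85.15258541998041}
```

View pics/top0.png

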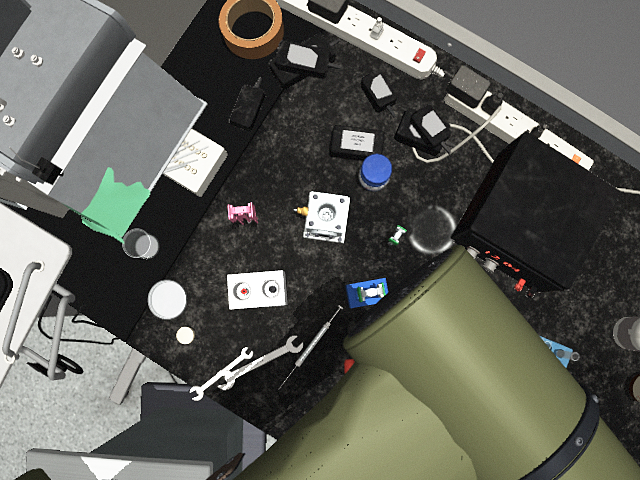

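View pics/side0.png

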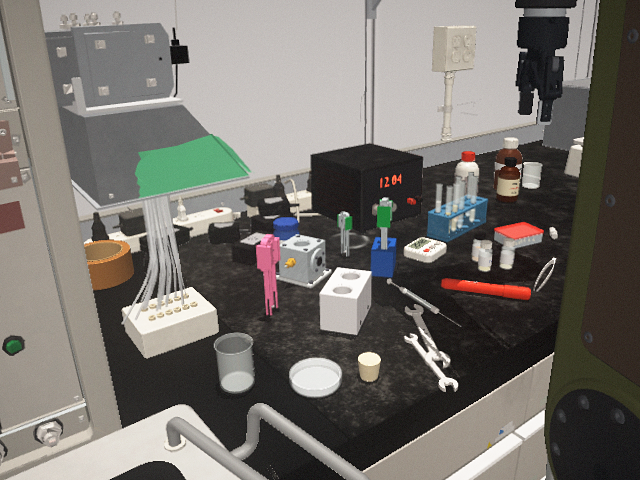

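The top view shows three things like tongs: a pink pair at (242,213), a small green-gripped pair at (398,235), and the larger green-gripped pair in the blue stand at (370,292). I choose the third. The red valve top shows at (243,291) and the black plug at (271,289). Next I'll check this in a close crop and measure.

```bash
python3 - <<'E'
from h import *
im,d=load('top0'); W=cloud('top',d)
a=cv2.resize(im[180:330,215:415],(800,600),interpolation=cv2.INTER_CUBIC)
cv2.imwrite('pics/crop1.png',a[:,:,::-1])
s,ds=load('side0')
a=cv2.resize(s[180:345,240:440],(727,600),interpolation=cv2.INTER_CUBIC)
cv2.imwrite('pics/crop2.png',a[:,:,::-1])
for p in [(242,213),(398,235),(370,292),(243,291),(271,289),(257,303),(327,213),(345,200),(352,300)]:
    print(p,W[p[1],p[0]].round(1))
E
```

```text
(242, 213) [ 539.3 -214.6  112.8]
(398, 235) [ 516.1 -440.5   83.3]
(370, 292) [ 431.1 -397.   131.5]
(243, 291) [ 429.5 -208.5   31.7]
(271, 289) [ 433.7 -252.1   33.8]
(257, 303) [ 411.8 -234.2   59.9]
(327, 213) [ 557.3 -335.8   11.1]
(345, 200) [ 570.4 -362.6   59.5]
(352, 300) [ 419.8 -376.4   50.3]
```

View pics/crop1.png

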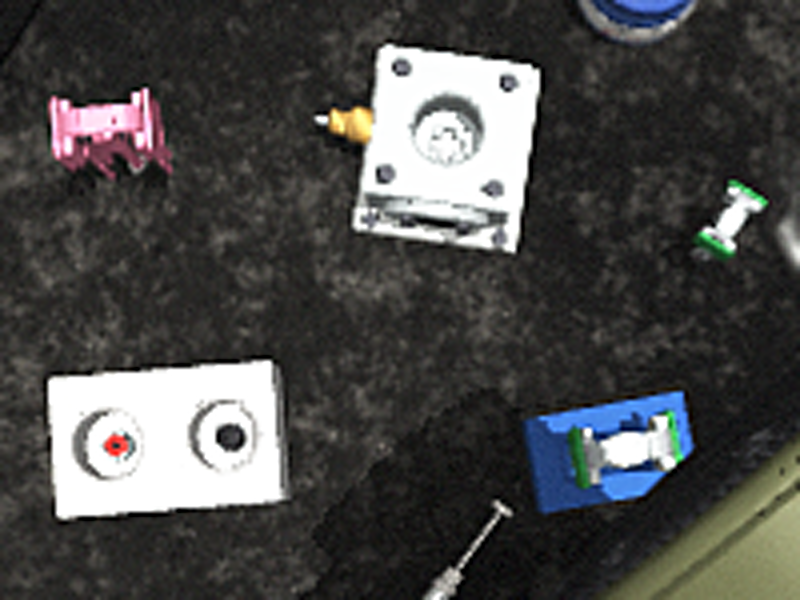

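View pics/crop2.png

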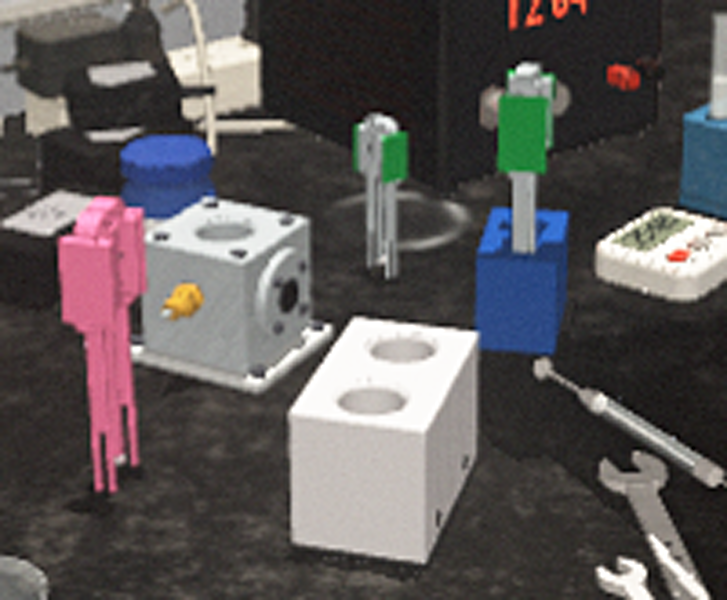

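The crop confirms it: the green tongs in the blue stand are clearly larger than the free-standing small pair, and the valve's pocket is the left one in the top view. Now precise poses.

```bash
cat > fit.py <<'E'
from h import *
def rect(W,c,r,z,dz=3,tag=''):
    m=(np.abs(W[...,2]-z)<dz)&(np.hypot(W[...,0]-c[0],W[...,1]-c[1])<r)
    m=m.astype(np.uint8); n,l,st,ce=cv2.connectedComponentsWithStats(m)
    k=1+np.argmax(st[1:,4]); P=W[l==k]
    # subpixel-ish: minAreaRect
    rr=cv2.minAreaRect(P[:,:2].astype(np.float32))
    print(tag,'n',len(P),'zmed',np.median(P[:,2]).round(2),'c',np.round(rr[0],1),'size',np.round(rr[1],1),'ang',round(rr[2],1))
    return P,rr
def circ(im,W,c,r,z,name):
    pass
if __name__=='__main__':
  for n in('top','side'):
    im,d=load(n+'0');W=cloud(n,d)
    rect(W,(432,-230),60,60,tag=n+' block')
    rect(W,(557,-336),50,60,tag=n+' pump')
    rect(W,(431,-397),45,50,tag=n+' stand')
    m=(np.abs(W[...,0]-431)<30)&(np.abs(W[...,1]+397)<40)&(W[...,2]>80)
    P=W[m];print('tongs',len(P),P.min(0).round(1),P.max(0).round(1))
    g=m&(im[...,1].astype(int)>im[...,0].astype(int)+40)&(im[...,1].astype(int)>im[...,2].astype(int)+40)
    P=W[g];print('green',len(P),P.mean(0).round(1),P.min(0).round(1),P.max(0).round(1))
E
python3 fit.py
```

```text
top block n 1394 zmed 60.3 c [ 432.  -231.4] size [52.3 84.7] ang 6.1
top pump n 1077 zmed 60.3 c [ 552.1 -335. ] size [56.  56.2] ang 83.0
top stand n 525 zmed 50.11 c [ 431.5 -400.1] size [36.2 60.3] ang 11.6
tongs 9141 [ 401.  -437.    87.6] [ 452.7 -357.   626.9]
green 58 [ 430.8 -395.5  120. ] [ 418.5 -418.4  100.2] [ 444.  -380.8  125.6]
side block n 932 zmed 59.99 c [ 434.4 -233.5] size [52.8 88.2] ang 5.9
side pump n 481 zmed 60.2 c [ 555.  -336.4] size [59.5 58.6] ang 83.7
side stand n 292 zmed 50.15 c [ 434.3 -400.9] size [36.3 63.6] ang 11.6
tongs 434 [ 420.  -421.4   80.4] [ 448.3 -380.4  131.1]
green 277 [ 430.8 -386.   105.7] [ 420.3 -419.7   86.9] [ 446.9 -380.4  122.8]
```

```bash
python3 -m jog '[[2.04,1.54,0,-0.019,100],[2.04,1.54,0,-0.019,100],[2.04,1.54,0,-0.019,100],[2.04,1.54,0,-0.019,100],[2.04,1.54,0,-0.019,100],[2.04,1.54,0,-0.019,100],[2.04,1.54,0,-0.019,100],[2.04,1.54,0,-0.019,100],[2.04,1.54,0,-0.019,100],[2.04,1.54,0,-0.019,100],[0,0,0,0,80],[0,0,0,0,80]]' 40
python3 - <<'E'
from h import *
grab('side','side1');grab('top','top1')
E
```

```text
time_s: 1.3
eef_pos: [433.2, -400.2, 230.7]
tool_rot: [-0.101, 0.995, 0.0, -0.0]
ft_force: [-0.5, 0.7, 1.4]
opening: 68.5
```

View pics/side1.png

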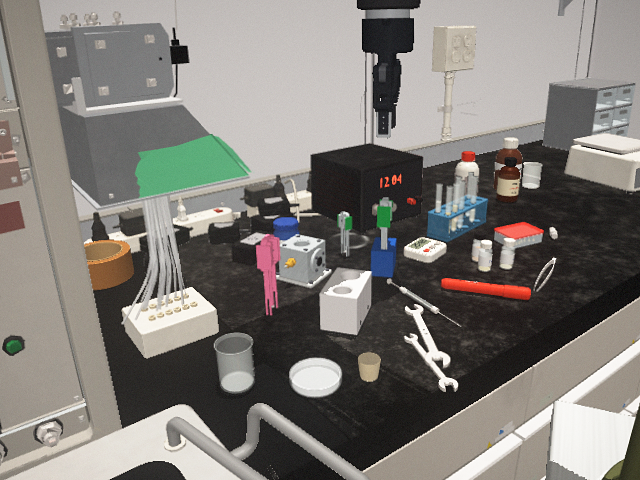

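View pics/top1.png

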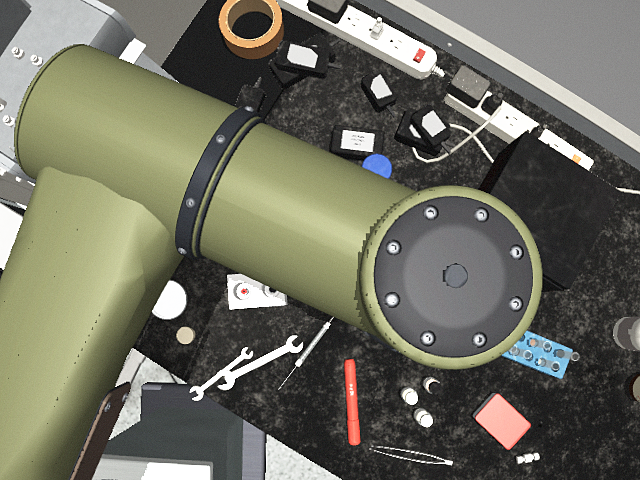

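The side view shows the open fingers at (383,120), right above the tongs at (384,215). The arm hides the top view. I'll compare finger and plate positions in the side camera.

```bash
python3 - <<'E'
from h import *
im,d=load('side1');W=cloud('side',d)
a=cv2.resize(im[70:280,340:440],(286,600),interpolation=cv2.INTER_CUBIC)
cv2.imwrite('pics/crop3.png',a[:,:,::-1])
th=np.radians(11.6);ex=np.array([np.cos(th),np.sin(th)]);ey=np.array([-np.sin(th),np.cos(th)])
# coordinates in tongs frame about TCP xy
for v in (105,112,120,128,134,202,210,218,226,235,240,250):
    r=W[v,360:410]; q=(r[:,:2]-[433.2,-400.2]); 
    k=(np.abs(q@ey)<50)&(np.abs(q@ex)<40)
    if k.any():
        uu=np.where(k)[0]+360
        print(v,'z',np.nanmean(r[k,2]).round(0),'ex',(q@ex)[k].round(0).astype(int),'ey',(q@ey)[k].round(0).astype(int))
p=proj('side',[[433.2,-400.2,230.7]]);print(p)
E
```

```text
105 z 276.0 ex [-12  -6  -8  -9 -11] ey [ 37 -34 -36 -37 -39]
112 z 273.0 ex [ 11  10   7   6   4   2   0  -3  -5  -7  -8  -9 -10  -5  -6  -8 -10] ey [ 41  40  48  50  49  48  49  48  46  44  40  39  36 -31 -36 -33 -34]
120 z 261.0 ex [ 11  10   7   6   4   3   2   0  -1  -3  -4  -6  -6  -8  -9 -11  -5  -7
  -9 -10] ey [ 40  39  48  46  48  46  45  46  48  47  48  48  37  41  38  39 -37 -37
 -34 -37]
128 z 252.0 ex [ 11   9   7   6   4   3   2   1  -1  -3  -5  -6  -6  -8 -10 -11  -6] ey [ 41  40  48  48  46  46  40  40  44  45  48  47  37  41  40  35 -36]
134 z 244.0 ex [ 11   9   7   6   4   3   1   0  -2  -3  -4  -6  -7  -8 -10] ey [38 39 49 45 46 44 44 46 45 45 45 47 41 39 40]
202 z 123.0 ex [ 11   9   5   3   2   0  -1  -3  -3  -4  -6  -7  -9 -10] ey [-15 -14  10  12  11   9  11  13  -4 -13 -13 -14 -15 -19]
210 z 116.0 ex [ 11   9   7   6   4   3   1  -1  -2  -4  -5  -7  -9 -10  -9] ey [ 15  16  18  16  14  14  16  16  17  17  16  18  16  14 -15]
218 z 101.0 ex [10  9  7  5  4  2  1 -1 -3 -4 -6 -7 -9 -8 -9] ey [ 16  16  15  15  14  17  16  17  18  14  16  14  14 -13 -19]
226 z 89.0 ex [10  9  7  5  4  2  0 -1 -3 -4 -6 -8 -9] ey [14 13 14 16 14 15 15 17 16 16 18 14 16]
235 z 70.0 ex [ 4  2  0 -1 -3 -2] ey [ 12  12  12  12  10 -11]
240 z 53.0 ex [ 18  17  15  13  12  10   8   4   2   0  -1  -3  -2  -3  -5  -6  -8 -10
 -12 -13 -15 -16] ey [-14 -16 -15 -13 -15 -15 -18  12  10  11  10  10 -12 -22 -23 -24 -19 -19
 -20 -20 -22 -22]
250 z 49.0 ex [ 18  16  15  13  11  10   8   7   5   3   2   0  -1  -3  -5  -6  -8  -9
 -11 -12 -14 -16 -17 -17 -17] ey [ 27  28  26  26  26  25  29  25  25  26  24  24  25  22  24  24  21  24
  20  19  21  22  23   0 -20]
[[386.07288422 136.64828694]]
```

View pics/crop3.png

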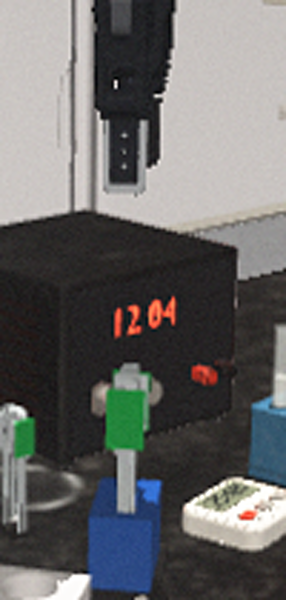

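The fingers and the tongs plates line up within about 1 mm. I'll descend and half squeeze.

```bash
python3 -m jog '[[0,0,-2.3,0,80],[0,0,-2.3,0,80],[0,0,-2.3,0,80],[0,0,-2.3,0,70],[0,0,-2.3,0,70],[0,0,-2.3,0,60],[0,0,-0.6,0,60],[0,0,0,0,35],[0,0,0,0,35],[0,0,0,0,35],[0,0,0,0,35],[0,0,0,0,35]]' 40
python3 - <<'E'
from h import *
im,d=grab('side','side2')
a=cv2.resize(im[130:300,310:460],(529,600),interpolation=cv2.INTER_CUBIC)
cv2.imwrite('pics/crop4.png',a[:,:,::-1])
print(monitor.get_obs()['ft_force'])
E
```

```text
time_s: 2.6
eef_pos: [433.4, -400.6, 87.9]
tool_rot: [-0.101, 0.995, -0.0, 0.0]
ft_force: [1.1, 0.3, 0.2]
opening: 29.7
[ 0.17702382 -0.48023055 -0.66274217]
```

View pics/crop4.png

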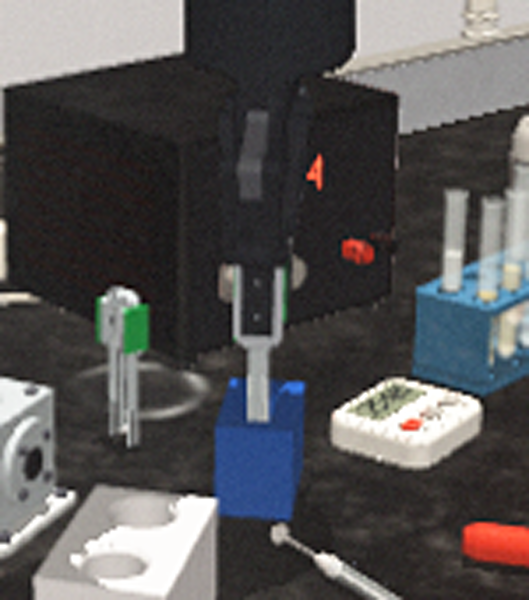

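The tongs are held half squeezed, opening 29.7 mm. Before swinging left I'll check the elbow against the tall rig.

```bash
python3 - <<'E'
from h import *
_,d=load('top0');W=cloud('top',d)
for p in [(20,60),(60,40),(100,30),(110,60),(150,110),(120,200),(40,150),(10,120),(20,20)]: print('rig',p,W[p[1],p[0]].round(0))
im,d=load('top1');W=cloud('top',d)
for p in [(60,100),(40,130),(20,150),(100,180),(150,110),(250,200),(350,180),(450,275),(20,280),(80,230),(30,100)]: print('arm',p,W[p[1],p[0]].round(0))
print(monitor.get_obs()['q'].round(2))
E
```

```text
rig (20, 60) [650. -21. 405.]
rig (60, 40) [669. -64. 405.]
rig (100, 30) [ 679. -105.  404.]
rig (110, 60) [ 663. -103.  365.]
rig (150, 110) [ 630. -129.  295.]
rig (120, 200) [528. -93. 275.]
rig (40, 150) [560. -43. 382.]
rig (10, 120) [583. -25. 414.]
rig (20, 20) [660. -54. 470.]
arm (60, 100) [ 526. -183.  626.]
arm (40, 130) [ 510. -170.  621.]
arm (20, 150) [ 501. -152.  610.]
arm (100, 180) [ 482. -206.  614.]
arm (150, 110) [ 521. -235.  621.]
arm (250, 200) [ 470. -294.  621.]
arm (350, 180) [ 484. -347.  614.]
arm (450, 275) [ 431. -397.  642.]
arm (20, 280) [ 424. -161.  615.]
arm (80, 230) [ 453. -197.  615.]
arm (30, 100) [ 526. -164.  626.]
[-0.41  0.04 -0.17 -0.   -1.35 -0.96]
```

```bash
python3 - <<'E'
from h import *
im,d=grab('top','top2');W=cloud('top',d)
import sys
v=np.zeros((480,640),np.uint8); z=np.nan_to_num(W[...,2]); v=np.clip(z/3,0,255).astype(np.uint8)
cv2.imwrite('pics/top2z.png',np.hstack([cv2.resize(im[:,:,::-1],(400,300)),cv2.resize(cv2.applyColorMap(v,cv2.COLORMAP_JET),(400,300))]))
for p in [(60,100),(100,180),(150,110),(250,200),(350,180),(450,275),(20,280),(80,230),(30,100),(400,280),(300,230),(60,300),(40,400)]: print('arm',p,W[p[1],p[0]].round(0))
E
```

```text
arm (60, 100) [607. -69. 400.]
arm (100, 180) [547. -76. 296.]
arm (150, 110) [ 630. -129.  295.]
arm (250, 200) [ 494. -275.  484.]
arm (350, 180) [ 614. -372.    0.]
arm (450, 275) [ 439. -428.  497.]
arm (20, 280) [435. 149.  57.]
arm (80, 230) [523.  74.   4.]
arm (30, 100) [606. -39. 405.]
arm (400, 280) [ 434. -391.  497.]
arm (300, 230) [ 472. -315.  479.]
arm (60, 300) [ 399.  323. -461.]
arm (40, 400) [ 339. -131.  525.]
```

View pics/top2z.png

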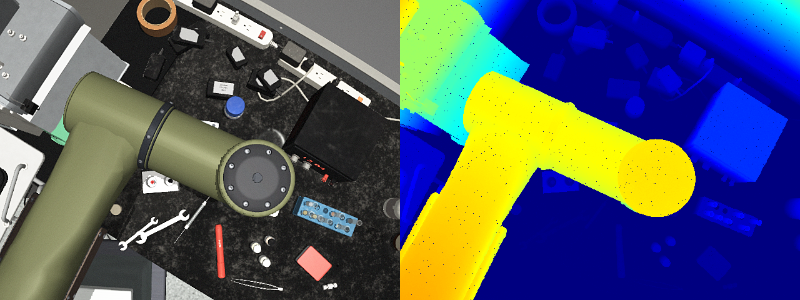

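```bash
python3 - <<'E'
from h import *
P=[]
for n in('top','side'):
    im,d=load(n+'0');P.append((n,cloud(n,d).reshape(-1,3)))
for n,p in P:
    p=p[~np.isnan(p[:,0])]
    print(n)
    for x in range(300,640,30):
        row=[]
        for y in range(-150,330,30):
            m=(np.abs(p[:,0]-x-15)<15)&(np.abs(p[:,1]-y-15)<15)&(p[:,2]>-50)
            row.append(int(p[m,2].max()) if m.any() else -1)
        print(x,row)
E
```

```text
top
300 [5, 5, 5, 5, -1, -1, -1, 73, 61, 92, 92, -1, -1, -1, -1, -1]
330 [30, 29, 5, 6, 5, 3, -1, 78, -1, 96, 94, 55, -1, -1, -1, -1]
360 [31, 30, 17, 6, 5, 7, 82, 85, 61, 95, 73, 58, -1, -1, -1, -1]
390 [5, 18, 18, 17, 6, 7, 86, 86, 61, 96, 92, -1, -1, -1, -1, -1]
420 [5, 17, 18, 17, 5, 6, 6, 60, 96, 96, 92, -1, -1, -1, -1, -1]
450 [5, 248, 5, 62, 5, 6, 6, 62, 97, 90, 72, 66, -1, -1, -1, -1]
480 [5, 266, 298, 300, 61, 5, 5, 61, 62, 63, 62, 62, -1, -1, -1, -1]
510 [255, 287, 387, 449, 409, 5, 5, 4, 61, 62, 63, 62, -1, -1, -1, -1]
540 [268, 301, 387, 460, 411, -1, -1, 240, 231, 163, 61, 61, 3, -1, -1, -1]
570 [285, 318, 404, 482, 421, -1, -1, 227, -1, -1, -1, 1, 3, -1, -1, -1]
600 [302, 339, 407, 465, 412, -1, -1, -1, -1, -1, -1, -1, -1, -1, -1, -1]
630 [323, 407, 408, 505, 422, 407, -1, -1, -1, -1, -1, -1, -1, -1, -1, -1]
side
300 [2, 1, 1, 1, -1, -1, -1, 70, -1, -1, -1, -1, -1, -1, -1, -1]
330 [26, 26, 2, 2, 1, 0, -1, 76, -1, 93, -1, -1, -1, -1, -1, -1]
360 [26, 27, 14, 1, 2, 1, 79, 82, -1, 93, -1, -1, -1, -1, -1, -1]
390 [1, 15, 15, 14, 1, 2, 82, 83, 58, 94, 90, -1, -1, -1, -1, -1]
420 [1, 14, 14, 14, 1, 1, 2, 58, 94, 94, 91, 90, -1, -1, -1, -1]
450 [1, 1, 1, 59, 2, 2, 1, 58, 92, 91, 89, 90, -1, -1, -1, -1]
480 [1, 1, 292, 297, 58, 1, 0, 58, 58, 59, 59, 57, -1, -1, -1, -1]
510 [1, 1, 296, 427, 407, 292, -1, -1, 58, 59, 59, 59, -1, -1, -1, -1]
540 [1, 0, 385, 410, 407, 407, 406, 0, 428, 426, 306, 59, -1, -1, -1, -1]
570 [41, 40, 221, 227, 419, 407, 407, 399, 426, 372, 228, 95, -1, -1, -1, -1]
600 [66, 102, 170, 219, 418, 419, 337, -1, -1, -1, 98, 73, -1, -1, -1, -1]
630 [73, 85, 106, 419, 419, 404, -1, -1, -1, -1, -1, -1, -1, -1, -1, -1]
```

```bash
python3 - <<'E'
from h import *
from scipy.spatial import cKDTree
def env(n):
    im,d=load(n+'0');p=cloud(n,d).reshape(-1,3);p=p[~np.isnan(p[:,0])]
    return p[(p[:,0]>440)&(p[:,1]>-150)&(p[:,1]<330)&(p[:,2]>150)&(p[:,0]<900)]
E=np.vstack([env('top'),env('side')])
_,d=load('top2');W=cloud('top',d)
_,d0=load('top0')
A=[]
for n in('top','side'):
    _,d=load(n+'2');_,d0=load(n+'0');W=cloud(n,d)
    m=(d>0)&((d0-d>25))&(W[...,2]>330); 
    A.append(W[m]); print(n,m.sum())
A=np.vstack(A)
q1=-0.41
def arm(P,q): c,s=np.cos(-q),np.sin(-q); return np.c_[P[:,0]*c-P[:,1]*s,P[:,0]*s+P[:,1]*c,P[:,2]]
q1=monitor.get_obs()['q'][0]
L=arm(A,q1); T=arm(np.array([[433.4,-400.6,87.9]]),q1)[0]
print('TCP in arm frame',T)
for y0 in range(-240,100,20):
    m=np.abs(L[:,1]-y0)<10
    k=m&(L[:,0]>T[0]-20)
    if k.any(): print(y0,'x',L[k,0].min().round(),np.percentile(L[k,0],99.5).round(),'zmax',L[k,2].max().round(),'zmin',L[k,2].min().round())
E
```

```text
top 67036
side 9390
TCP in arm frame [ 556.50666898 -196.51017119   87.9       ]
-220 x 590.0 598.0 zmax 499.0 zmin 492.0
-200 x 559.0 601.0 zmax 500.0 zmin 490.0
-180 x 537.0 599.0 zmax 500.0 zmin 490.0
-160 x 537.0 597.0 zmax 499.0 zmin 330.0
-140 x 537.0 597.0 zmax 495.0 zmin 337.0
-120 x 537.0 597.0 zmax 482.0 zmin 391.0
-100 x 537.0 597.0 zmax 482.0 zmin 390.0
-80 x 537.0 597.0 zmax 482.0 zmin 390.0
-60 x 537.0 602.0 zmax 487.0 zmin 384.0
-40 x 537.0 599.0 zmax 484.0 zmin 386.0
-20 x 537.0 599.0 zmax 485.0 zmin 388.0
0 x 537.0 599.0 zmax 484.0 zmin 388.0
20 x 537.0 599.0 zmax 484.0 zmin 388.0
40 x 537.0 599.0 zmax 484.0 zmin 388.0
60 x 537.0 599.0 zmax 484.0 zmin 388.0
80 x 537.0 566.0 zmax 427.0 zmin 417.0
```

```bash
python3 - <<'E'
from h import *
def env(n):
    im,d=load(n+'0');p=cloud(n,d).reshape(-1,3);p=p[~np.isnan(p[:,0])]
    return p[(p[:,0]>350)&(p[:,1]>-200)&(p[:,1]<330)&(p[:,2]>120)&(p[:,0]<1100)]
E=np.vstack([env('top'),env('side')])
def chk(x,y,z,tag):
    r=np.hypot(x,y);q=np.arctan2(y,x)+np.arcsin(196.5/r);X=np.sqrt(r*r-196.5**2)
    c,s=np.cos(-q),np.sin(-q);P=np.c_[E[:,0]*c-E[:,1]*s,E[:,0]*s+E[:,1]*c,E[:,2]]
    dy=np.maximum(0,np.maximum(P[:,1]-72,-245-P[:,1]))
    rad=np.hypot(P[:,0]-X,P[:,2]-(z+348))
    dd=np.hypot(np.maximum(rad-48,0),dy); 
    k=np.argsort(dd)[:5]; print(tag,'q1',q.round(2),dd[k].round(0),E[k[0]].round(0),E[k[4]].round(0))
for z in(180,140,110,98):
    chk(432,-210,z,f'pocket z{z}'); chk(555,-335,z,f'pump z{z}')
for t in np.linspace(0,1,7): chk(432+123*t,-210-125*t,185,f'path {t:.2f}')
E
```

```text
pocket z180 q1 -0.03 [78. 78. 78. 78. 79.] [542. -55. 459.] [543. -55. 458.]
pump z180 q1 -0.24 [17. 18. 20. 20. 20.] [581. -53. 482.] [579. -52. 480.]
pocket z140 q1 -0.03 [61. 61. 62. 62. 62.] [541. -56. 457.] [539. -56. 448.]
pump z140 q1 -0.24 [10. 11. 11. 11. 11.] [580. -54. 477.] [580. -53. 482.]
pocket z110 q1 -0.03 [53. 53. 53. 53. 54.] [537. -56. 442.] [537. -56. 443.]
pump z110 q1 -0.24 [4. 4. 4. 4. 5.] [620. -72. 407.] [618. -71. 407.]
pocket z98 q1 -0.03 [52. 52. 52. 52. 52.] [536. -56. 440.] [537. -56. 444.]
pump z98 q1 -0.24 [0. 0. 0. 0. 0.] [643. -81. 406.] [642. -84. 406.]
path 0.00 q1 -0.03 [81. 81. 81. 81. 82.] [543. -54. 460.] [543. -55. 458.]
path 0.17 q1 -0.07 [58. 58. 58. 59. 60.] [543. -54. 460.] [543. -55. 458.]
path 0.33 q1 -0.11 [39. 39. 39. 41. 41.] [543. -54. 460.] [543. -55. 458.]
path 0.50 q1 -0.15 [25. 26. 26. 26. 27.] [580. -53. 482.] [543. -54. 460.]
path 0.67 q1 -0.18 [7. 8. 9. 9. 9.] [580. -53. 482.] [580. -52. 480.]
path 0.83 q1 -0.21 [3. 4. 6. 6. 7.] [581. -53. 482.] [581. -52. 479.]
path 1.00 q1 -0.24 [20. 21. 23. 23. 23.] [581. -53. 482.] [580. -52. 480.]
```

```bash
python3 - <<'E'
from h import *
def rot(P,q): c,s=np.cos(-q),np.sin(-q); return np.c_[P[:,0]*c-P[:,1]*s,P[:,0]*s+P[:,1]*c,P[:,2]]
A=[]
for n in('top','side'):
    _,d=load(n+'2');_,d0=load(n+'0');W=cloud(n,d)
    m=(d>0)&((d0-d>25))&(W[...,2]>250); A.append(rot(W[m],monitor.get_obs()['q'][0])-[556.5,0,87.9])
L=np.vstack(A)
for y in range(40,90,4):
    m=(np.abs(L[:,1]-y)<2)&(L[:,0]>-25); 
    if m.any(): print('arm y',y,'x',L[m,0].min().round(),np.percentile(L[m,0],99).round(),'z',L[m,2].min().round(),L[m,2].max().round(),m.sum())
E=[]
for n in('top','side'):
    im,d=load(n+'0');p=cloud(n,d).reshape(-1,3);p=p[~np.isnan(p[:,0])];E.append(p[(p[:,0]>350)&(p[:,1]>-200)&(p[:,1]<330)&(p[:,2]>120)])
E=np.vstack(E)
x,y=555,-335;r=np.hypot(x,y);q=np.arctan2(y,x)+np.arcsin(196.5/r);X=np.sqrt(r*r-196.5**2)
P=rot(E,q)-[X,0,0]
print('rig in arm frame rel tube axis: per y max z')
for y in range(-60,110,10):
    row=[]
    for x0 in range(-70,80,20):
        m=(np.abs(P[:,1]-y)<5)&(np.abs(P[:,0]-x0)<10); row.append(int(P[m,2].max()) if m.any() else -1)
    print(y,row)
E
```

```text
arm y 40 x -25.0 42.0 z 300.0 396.0 376
arm y 44 x -25.0 40.0 z 300.0 396.0 364
arm y 48 x -25.0 42.0 z 301.0 396.0 353
arm y 52 x -25.0 42.0 z 301.0 396.0 375
arm y 56 x -25.0 41.0 z 300.0 396.0 369
arm y 60 x -25.0 42.0 z 300.0 396.0 358
arm y 64 x -25.0 43.0 z 300.0 395.0 442
arm y 68 x -25.0 34.0 z 303.0 388.0 790
arm y 72 x -23.0 10.0 z 329.0 340.0 9
rig in arm frame rel tube axis: per y max z
-60 [-1, -1, -1, -1, -1, -1, -1, -1]
-50 [-1, -1, -1, -1, -1, -1, -1, -1]
-40 [-1, -1, -1, -1, -1, -1, -1, -1]
-30 [-1, -1, -1, -1, -1, -1, 250, 250]
-20 [-1, -1, -1, -1, -1, 256, 263, 265]
-10 [-1, -1, -1, 255, 259, 266, 276, 280]
0 [-1, 249, 257, 264, 270, 281, 288, 290]
10 [265, 266, 269, 276, 284, 291, 300, 304]
20 [275, 274, 281, 287, 298, 306, 310, 318]
30 [287, 288, 296, 300, 312, 316, 326, 331]
40 [299, 303, 310, 314, 322, 329, 339, 381]
50 [303, 311, 321, 326, 339, 339, 400, 407]
60 [386, 324, 330, 339, 401, 405, 407, 407]
70 [460, 340, 339, 404, 407, 408, 407, 407]
80 [402, 482, 475, 407, 407, 408, 407, 408]
90 [406, 476, 468, 407, 408, 407, 407, 407]
100 [408, 408, 407, 407, 420, 507, 502, 407]
```

The forearm's end passes only a few mm above the rig (about 407 mm high) when the tool is low over the pump head. I'll regrip 8 mm higher on the plates for clearance, then lift high before crossing.

```bash
python3 -m jog '[[0,0,0,0,50],[0,0,0,0,50],[0,0,0.8,0,50],[0,0,0,0,50],[0,0,0,0,35],[0,0,0,0,35],[0,0,0,0,35],[0,0,0,0,35]]' 40
python3 - <<'E'
from h import *
im,d=grab('side','side3')
a=cv2.resize(im[130:300,310:460],(529,600),interpolation=cv2.INTER_CUBIC)
cv2.imwrite('pics/crop5.png',a[:,:,::-1])
E
```

```text
time_s: 3.5
eef_pos: [433.7, -401.1, 96.6]
tool_rot: [-0.101, 0.995, -0.001, 0.001]
ft_force: [-0.6, -0.3, 5.7]
opening: 30.1
```

View pics/crop5.png

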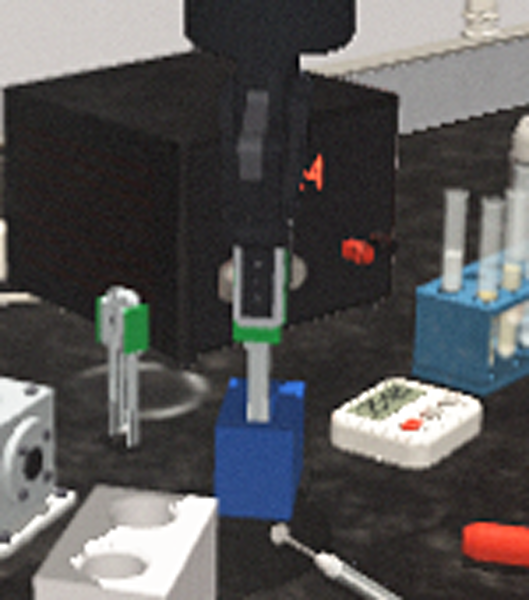

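The pads now sit 8 mm above the plates' lower edge, with a full-width grip. Lifting and crossing to the pocket.

```bash
python3 -m jog '[[0,0,2,0,35],[0,0,2.5,0,35],[0,0,3,0,35],[0,0,3,0,35],[0,0,2.8,0,35],[0,2.4,0,0,35],[0,2.4,0,0,35],[0,2.4,0,0,35],[-0.15,2.4,0,0,35],[0,2.4,0,0,35],[0,2.4,0,0,35],[0,2.4,0,0,35],[0,2.3,0,0,35],[0,0,-3,0,35],[0,0,-3,0,35],[0,0,0,0,35],[0,0,0,0,35],[0,0,0,0,35]]'
python3 - <<'E'
from h import *
im,d=grab('side','side4'); grab('top','top4')
a=cv2.resize(im[150:350,240:400],(480,600),interpolation=cv2.INTER_CUBIC)
cv2.imwrite('pics/crop6.png',a[:,:,::-1])
o=monitor.get_obs();print(o['eef_pos'],o['ft_force'])
E
```

```text
time_s: 5.35
eef_pos: [432.2, -210.0, 170.1]
tool_rot: [-0.101, 0.995, -0.001, 0.001]
ft_force: [0.1, -0.4, -1.5]
opening: 29.8
[ 432.25685455 -209.83509466  169.94151202] [-0.3565374   0.35322375 -0.6908489 ]
```

View pics/crop6.png

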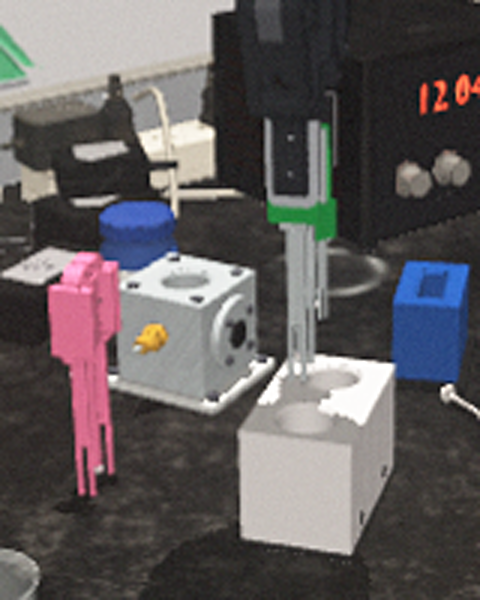

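View pics/top4.png

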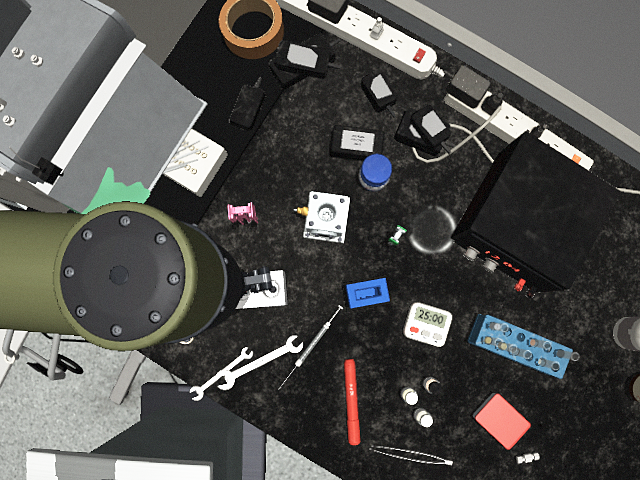

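```bash
cat > ov.py <<'E'
from h import *
import sys
def overlay(tag,cam,box,sc,prims,out):
    im,_=load(tag); x0,y0,x1,y1=box
    a=cv2.resize(im[y0:y1,x0:x1],None,fx=sc,fy=sc,interpolation=cv2.INTER_CUBIC)[:,:,::-1].copy()
    for P,col in prims:
        p=(proj(cam,P)-[x0-.5,y0-.5])*sc-.5
        cv2.polylines(a,[np.round(p*8).astype(np.int32)],False,col,1,cv2.LINE_AA,3)
    cv2.imwrite(f'pics/{out}.png',a)
def circle(c,r,z): t=np.linspace(0,2*np.pi,60); return np.c_[c[0]+r*np.cos(t),c[1]+r*np.sin(t),0*t+z]
def prongs(c,th,s,zt,h=30):
    ex=np.array([np.cos(th),np.sin(th)]);ey=np.array([-ex[1],ex[0]]);L=[]
    for sy in(1,-1):
        for x in(-4.5,-1.5,1.5,4.5):
            b=np.array(c)+ex*x+ey*sy*s
            L.append(np.array([[*b,zt],[*b,zt+h]]))
        L.append(np.array([[*(np.array(c)-4.5*ex+ey*sy*s),zt],[*(np.array(c)+4.5*ex+ey*sy*s),zt]]))
    return L
E
python3 - <<'E'
from ov import *
th=np.radians(11.6);c=(432.2,-209.9)
pr=[(circle((432.2,-209.7),13,60),(0,0,255)),(circle((436.9,-253.4),13,60),(255,0,255))]
pr+=[(p,(0,255,255)) for p in prongs(c,th,10.3,83.4)]
overlay('side4','side',(310,190,390,340),4,pr,'ov1')
E
```

```text
(no output)
```

View pics/ov1.png

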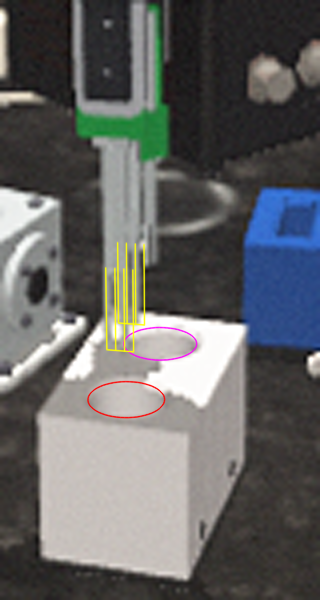

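```bash
python3 - <<'E'
from ov import *
overlay('side4','side',(325,225,375,305),8,[],'ov2')
pr=[(p,(0,255,255)) for p in prongs((432.2,-209.9),np.radians(11.6),10.3,83.4)]+[(circle((432.2,-209.7),13,60),(0,0,255))]
overlay('side4','side',(325,225,375,305),8,pr,'ov3')
a=cv2.imread('pics/ov2.png');b=cv2.imread('pics/ov3.png');c=np.hstack([a,b]);cv2.imwrite('pics/ov23.png',c[:600])
print(c.shape)
E
```

```text
(640, 800, 3)
```

View pics/ov23.png

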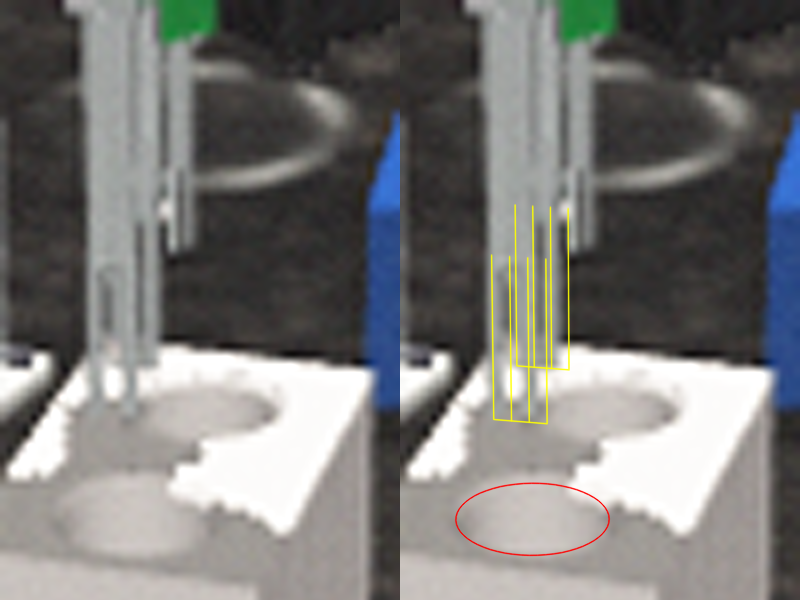

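The tongs hang about 1 mm towards image left (+x) of the pocket axis. Near prongs are at about (339,276) and the pocket's ellipse centre at (341,290). I'll correct by 1 mm and enter the bore slowly.

```bash
python3 -m jog '[[-0.09,0,-0.5,0,35],[0,0,-1,0,35],[0,0,-0.5,0,35],[0,0,-0.5,0,35],[0,0,-0.5,0,35],[0,0,-0.5,0,35],[0,0,0,0,35]]'
python3 - <<'E'
from ov import *
im,d=grab('side','side5'); 
overlay('side5','side',(310,205,385,305),6,[],'ov4')
o=monitor.get_obs();print(o['eef_pos'],o['ft_force'],o['ft_torque'])
E
```

```text
time_s: 6.15
eef_pos: [430.4, -209.5, 132.4]
tool_rot: [-0.101, 0.995, 0.0, -0.001]
ft_force: [1.3, -0.4, -1.0]
opening: 30.2
[ 430.55597948 -209.52896807  132.92390275] [-1.43583532  0.82538139 -1.00547541] [0.03887739 0.0262251  0.00041985]
```

View pics/ov4.png

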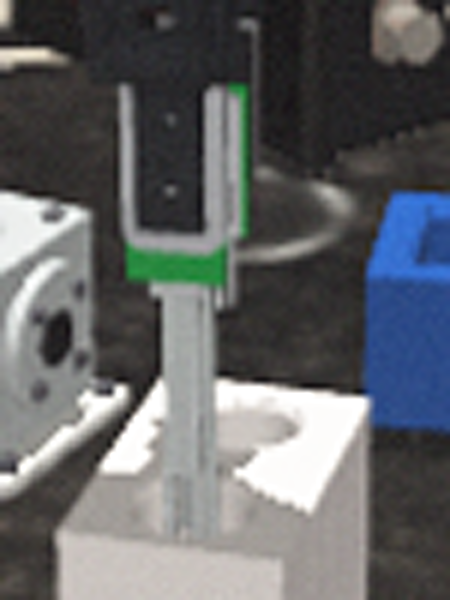

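The tongs are inside the bore at pixel (341,290) with no side force. Lowering to feel the push rod touch the valve.

```bash
python3 -m jog '[[0,0,-0.5,0,35],[0,0,-0.5,0,35],[0,0,-0.5,0,35],[0,0,-0.3,0,35],[0,0,0,0,35]]'; python3 -m jog '[[0,0,-0.1,0,35],[0,0,-0.1,0,35],[0,0,0,0,35]]';  python3 -c "
from workcell import monitor as m
o=m.get_obs();print(o['eef_pos'],o['ft_force'])"
```

```text
time_s: 6.7
eef_pos: [430.5, -209.5, 114.6]
tool_rot: [-0.101, 0.995, 0.0, -0.0]
ft_force: [0.0, -0.5, -1.5]
opening: 29.9
time_s: 7.0
eef_pos: [430.7, -209.5, 113.2]
tool_rot: [-0.101, 0.995, 0.0, 0.0]
ft_force: [-0.4, 0.6, -1.0]
opening: 30.3
[ 430.73337152 -209.46859368  113.23912258] [-0.40107798  0.63729292 -0.99218985]
```

```bash
python3 -m jog '[[0,0,-0.1,0,35],[0,0,-0.1,0,35],[0,0,0,0,35]]'; python3 -m jog '[[0,0,-0.1,0,35],[0,0,0,0,35]]'; python3 -m jog '[[0,0,-0.1,0,35],[0,0,0,0,35]]'
```

```text
time_s: 7.3
eef_pos: [430.7, -209.5, 111.2]
tool_rot: [-0.101, 0.995, 0.0, -0.0]
ft_force: [0.6, 0.3, 0.0]
opening: 30.0
time_s: 7.5
eef_pos: [431.0, -209.7, 111.0]
tool_rot: [-0.101, 0.995, -0.0, 0.0]
ft_force: [-0.1, 1.0, 2.6]
opening: 29.9
time_s: 7.7
eef_pos: [431.4, -209.8, 110.6]
tool_rot: [-0.101, 0.995, -0.001, 0.001]
ft_force: [0.2, 0.5, 6.1]
opening: 30.0
```

Contact at TCP z 111, matching the predicted 110.6. Squeezing shut.

```bash
python3 -m jog '[[0,0,0,0,30],[0,0,0,0,26],[0,0,0,0,15],[0,0,0,0,15],[0,0,0,0,15],[0,0,0,0,15]]' 40
```

```text
time_s: 8.3
eef_pos: [431.6, -210.5, 111.6]
tool_rot: [-0.101, 0.995, -0.001, 0.001]
ft_force: [-0.3, -2.0, 8.3]
opening: 17.3
```

Opening 17.3 mm is not right (24 expected). Looking.

```bash
python3 - <<'E'
from ov import *
im,d=grab('side','side6'); 
overlay('side6','side',(300,180,400,300),5,[],'ov5')
o=monitor.get_obs();print(o['eef_pos'],o['ft_force'],o['ft_torque'],o['opening'])
E
```

```text
[ 431.61771132 -210.46857926  111.52966536] [ 0.08147991 -1.73347534  7.70449949] [-0.50552065  0.36918167  0.01282706] 17.442991980981475
```

View pics/ov5.png

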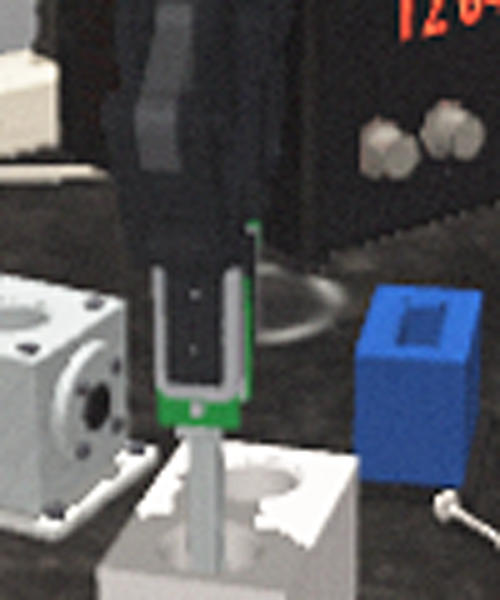

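```bash
python3 - <<'E'
from ov import *
grab('top','top6')
overlay('side6','side',(320,205,365,285),7,[],'a1')
overlay('side5','side',(320,190,365,270),7,[],'a2')
overlay('side3','side',(365,185,410,265),7,[],'a3')
cv2.imwrite('pics/cmp.png',np.hstack([cv2.imread(f'pics/a{i}.png')[:560] for i in(3,2,1)])[:, :800] if False else cv2.resize(np.hstack([cv2.imread(f'pics/a{i}.png')[:560] for i in(3,2,1)]),(800,474)))
overlay('top6','top',(160,220,320,340),5,[],'t6')
E
```

```text
(no output)
```

View pics/cmp.png

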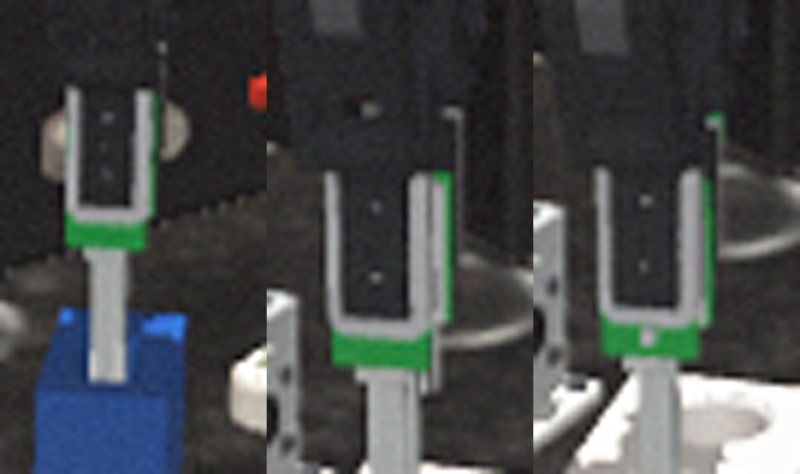

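View pics/t6.png

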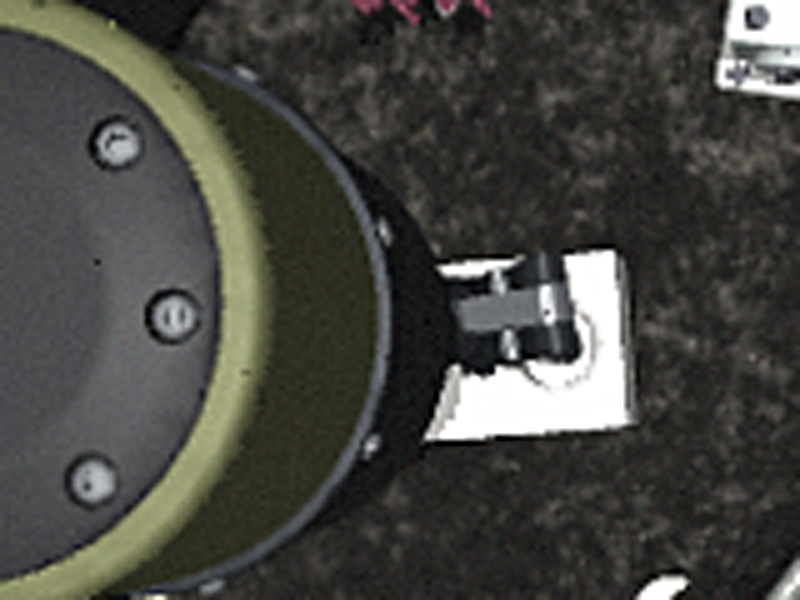

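A guide pin now pokes through the near plate at (339,253), so the plates did close. I'll test whether the 17 mm reading is finger flex under the grip force.

```bash
python3 -m jog '[[0,0,0,0,15],[0,0,0,0,15],[0,0,0,0,15]]' 20;  python3 -m jog '[[0,0,0,0,15],[0,0,0,0,15],[0,0,0,0,15]]' 30
python3 - <<'E'
from h import *
im,d=load('side6');W=cloud('side',d)
g=(im[...,1].astype(int)>im[...,0].astype(int)+40)&(im[...,1].astype(int)>im[...,2].astype(int)+40)
th=np.radians(11.6);ex=np.array([np.cos(th),np.sin(th)]);ey=np.array([-ex[1],ex[0]])
for v in range(220,285,3):
    u=np.where(g[v,330:360])[0]+330
    u=np.array(range(332,352))
    q=W[v,u][:,:2]-[431.6,-210.5]
    print(v,'ey',(q@ey).round(0),'g',g[v,u].astype(int))
E
```

```text
time_s: 8.7
eef_pos: [431.7, -210.4, 111.5]
tool_rot: [-0.101, 0.995, -0.001, 0.002]
ft_force: [-0.3, -1.6, 9.4]
opening: 17.3
time_s: 9.0
eef_pos: [431.7, -210.4, 111.6]
tool_rot: [-0.101, 0.995, -0.001, 0.002]
ft_force: [-1.9, -0.5, 8.4]
opening: 17.6
220 ey [ 51.  51.  51.  50.  52.  50.  53.  51.  52.  53.  52.  49.  42.  34.
  23.  20.  14. -10. -11. -10.] g [0 0 0 0 0 0 0 0 0 0 0 0 0 0 0 0 0 0 0 0]
223 ey [ 32.  32.  27.  24.  24.  21.  19.  50.  50.  49.  50.  49.  41.  35.
  21.  20.  13. -13. -13. -14.] g [0 0 0 0 0 0 0 0 0 0 0 0 0 0 0 0 0 0 0 0]
226 ey [ 39.  40.  40.  38.  37.  38.  38.  37.  46.  47.  44.  48.  39.  34.
  22.  21.  14. -10.  -8. -15.] g [0 0 0 0 0 0 0 0 0 0 0 0 0 0 0 0 0 0 0 0]
229 ey [ 40.  39.  40.  41.  40.  39.  42.  40.  38.  42.  42.  42.  41.  36.
  36.  20.  19.  17. -10. -15.] g [0 0 0 0 0 0 0 0 0 0 0 0 0 0 0 0 0 0 0 0]
232 ey [ 38.  41.  36.  39.  41.  41.  39.  41.  37.  40.  41.  37.  40.  34.
  20.  21.  -8.  -8.  -9. -16.] g [0 0 0 0 0 0 0 0 0 0 0 0 0 0 0 0 0 0 0 0]
235 ey [ 22.  22.  22.  21.  23.  22.  24.  24.  22.  23.  23.  22.  16.  16
[... 2001 characters left out ...]
56.  -56.  -58.  -60.  -58.  -59.  -61.] g [0 0 0 0 0 0 0 0 0 0 0 0 0 0 0 0 0 0 0 0]
274 ey [-41. -43. -41. -44. -46.   3.   3.   2.   5.   7.   7.  -4.  -5. -55.
 -57. -56. -58. -58. -61. -57.] g [0 0 0 0 0 0 0 0 0 0 0 0 0 0 0 0 0 0 0 0]
277 ey [-34. -34. -35. -35. -35.   5.   5.   4.   5.   6.   6.   1.  -4. -54.
 -56. -57. -58. -60. -58. -57.] g [0 0 0 0 0 0 0 0 0 0 0 0 0 0 0 0 0 0 0 0]
280 ey [-25. -24. -25. -25. -24.   5.   5.   6.   4.   4.   7.   1.  -4. -27.
 -27. -29. -26. -26. -28. -28.] g [0 0 0 0 0 0 0 0 0 0 0 0 0 0 0 0 0 0 0 0]
283 ey [-14. -16. -14. -15. -14.   3.   7.   5.   6.   4.   4.   4.  -5. -18.
 -16. -18. -20. -20. -17. -18.] g [0 0 0 0 0 0 0 0 0 0 0 0 0 0 0 0 0 0 0 0]
```

```bash
python3 - <<'E'
from h import *
th=np.radians(11.6);ex=np.array([np.cos(th),np.sin(th)]);ey=np.array([-ex[1],ex[0]])
def run(tag,tcp,us,vs):
    im,d=load(tag);W=cloud('side',d)
    for v0,v1 in vs:
        q=(W[v0:v1,us[0]:us[1]].reshape(-1,3)[:,:2]-tcp); e=q@ey; e=e[np.abs(e)<60]
        print(tag,v0,v1,np.median(e).round(1),np.std(e).round(1))
# side5: finger back v 225..240 ; plate v248..250 ; leg v 256..275
run('side5',[430.5,-209.5],(334,342),[(225,242),(248,251),(258,272)])
run('side6',[431.6,-210.5],(338,341),[(238,248),(261,263),(268,284)])
run('side6',[431.6,-210.5],(334,342),[(238,248),(261,263)])
run('side4',[432.2,-209.9],(334,341),[(196,210),(217,222),(228,245)])
E
```

```text
side5 225 242 27.3 1.7
side5 248 251 14.0 1.1
side5 258 272 9.7 16.5
side6 238 248 20.9 1.6
side6 261 263 11.0 1.3
side6 268 284 5.0 1.3
side6 238 248 21.1 1.7
side6 261 263 10.6 1.2
side4 196 210 27.4 2.1
side4 217 222 15.3 3.0
side4 228 245 10.0 1.0
```

```bash
python3 - <<'E'
from ov import *
th=np.radians(11.6);ex=np.array([np.cos(th),np.sin(th)]);ey=np.array([-ex[1],ex[0]])
def pl(c,s,z,hf=36):
    c=np.array(c);a=c-11*ex+ey*s;b=c+11*ex+ey*s
    return np.array([[*a,z],[*b,z],[*b,z+hf],[*a,z+hf],[*a,z]])
for tag,c,s,tz,box in (('side3',(433.7,-401.1),15,96.6,(365,180,410,260)),('side4',(432.2,-209.9),15,170,(320,165,365,245)),('side5',(430.5,-209.5),15,132.9,(320,190,365,270)),('side6',(431.6,-210.5),12,111.5,(320,205,365,285))):
    overlay(tag,'side',box,7,[(pl(c,s,tz-86.6+77),(0,255,255))],'b'+tag)
cv2.imwrite('pics/cmp2.png',cv2.resize(np.hstack([cv2.imread(f'pics/bside{i}.png')[:560] for i in(3,4,5,6)]),(800,355)))
E
```

```text
(no output)
```

View pics/cmp2.png

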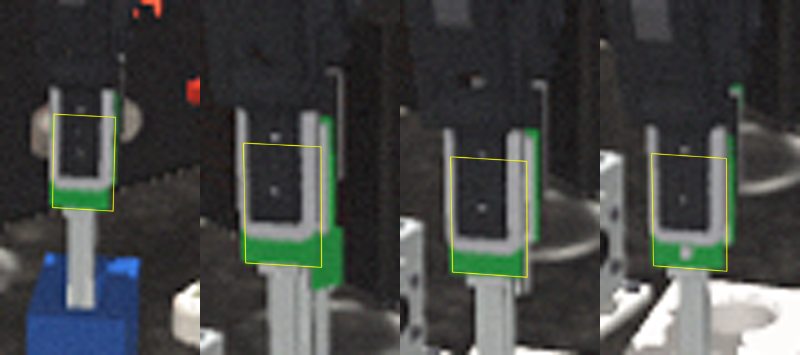

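The plate outline fits the model in all frames, so nothing slipped, but it's unclear whether the valve is gripped. A slow pull will show it: the nest holds with 3–6 N.

```bash
python3 -m jog '[[0,0,0,0,15],[0,0,0.1,0,15],[0,0,0.1,0,15],[0,0,0,0,15]]' 40;python3 -m jog '[[0,0,0.1,0,15],[0,0,0.1,0,15],[0,0,0,0,15]]';python3 -m jog '[[0,0,0.1,0,15],[0,0,0.1,0,15],[0,0,0,0,15]]'
```

```text
time_s: 9.4
eef_pos: [431.0, -210.0, 111.7]
tool_rot: [-0.101, 0.995, -0.001, 0.0]
ft_force: [1.2, -2.5, 3.3]
opening: 17.5
time_s: 9.7
eef_pos: [430.6, -209.5, 113.0]
tool_rot: [-0.101, 0.995, 0.0, -0.0]
ft_force: [1.7, -3.1, -0.2]
opening: 17.4
time_s: 10.0
eef_pos: [430.4, -209.3, 114.9]
tool_rot: [-0.101, 0.995, 0.0, -0.001]
ft_force: [0.5, -1.7, -0.4]
opening: 17.5
```

```bash
python3 -m jog '[[0,0,0.5,0,15],[0,0,1,0,15],[0,0,1,0,15],[0,0,1.5,0,15],[0,0,2,0,15],[0,0,2,0,15],[0,0,0,0,15],[0,0,0,0,15]]'
python3 - <<'E'
from ov import *
grab('side','side7');grab('top','top7')
overlay('side7','side',(310,150,385,300),4,[],'ov7')
overlay('top7','top',(160,220,320,340),5,[],'t7')
E
```

```text
time_s: 10.8
eef_pos: [431.0, -209.3, 196.0]
tool_rot: [-0.101, 0.995, 0.0, 0.001]
ft_force: [-1.1, -0.7, -1.3]
opening: 17.0
```

View pics/ov7.png

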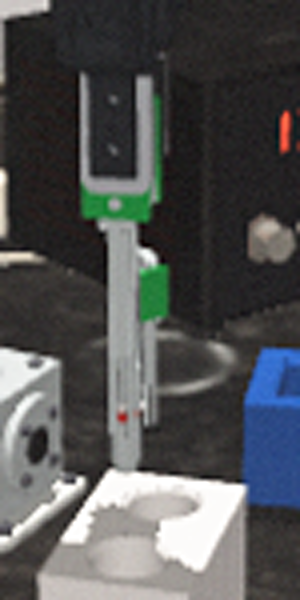

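View pics/t7.png

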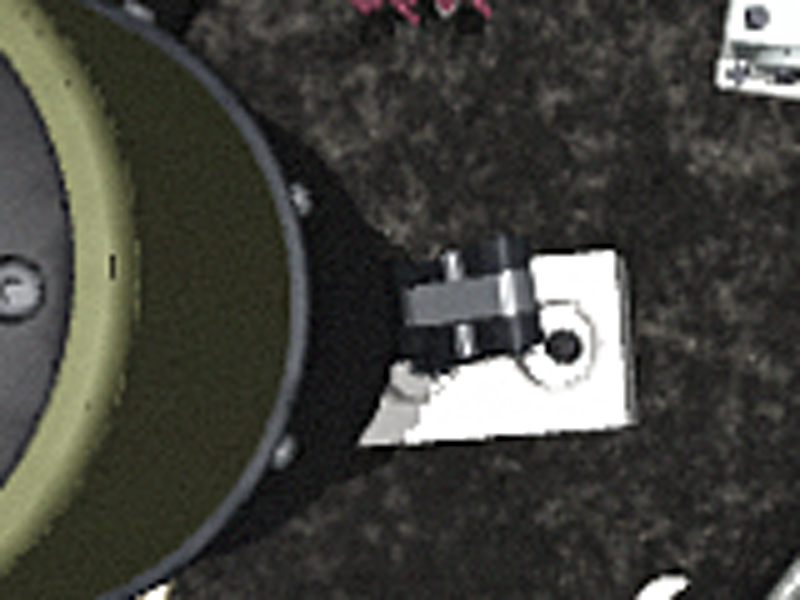

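The valve is held: its red top is at (340,254) between the prongs and its foot at (341,267), so the low opening reading is just finger flex. The black plug is still in its pocket at (273,289). Next I'll measure port and pockets by their hole silhouettes in the mouth plane.

```bash
cat > hole.py <<'E'
from h import *
def hole(tag,cam,c,z,r=19,dz=3):
    im,d=load(tag);W=cloud(cam,d)
    cal=cams.get_calibration(cam);R=np.array(cal['R']);t=np.array(cal['t']);C=-R.T@t
    v,u=np.mgrid[0:480,0:640]
    p=cv2.undistortPoints(np.stack([u,v],-1).reshape(-1,1,2).astype(float),np.array(cal['K']),np.array(cal['distortion'])).reshape(480,640,2)
    D=np.dstack([p,np.ones((480,640))])@R
    s=(z-C[2])/D[...,2]; Q=C+D*s[...,None]
    m=(np.hypot(Q[...,0]-c[0],Q[...,1]-c[1])<r)&((W[...,2]<z-dz)|(np.isnan(W[...,2])))
    P=Q[m][:,:2]; pc=P.mean(0); a=m.sum()
    # area-based radius
    px=np.abs(np.linalg.norm(np.cross(Q[1:,:-1]-Q[:-1,:-1],Q[:-1,1:]-Q[:-1,:-1]),axis=-1))
    A=px[m[:-1,:-1]].sum()
    print(tag,cam,c,'centroid',pc.round(2),'r',np.sqrt(A/np.pi).round(2),a); return pc
if __name__=='__main__':
    hole('top0','top',(430,-209.5),60);hole('top0','top',(434,-253),60);hole('top0','top',(552,-335),60)
    hole('top7','top',(552,-335),60);hole('top4','top',(552,-335),60)
    hole('top7','top',(434,-253),60)
    hole('side0','side',(432,-211),60);hole('side0','side',(436.5,-254.5),60);hole('side0','side',(555,-336),60);hole('side7','side',(555,-336),60)
    hole('side7','side',(434,-400),50,r=22);hole('top7','top',(431.5,-400),50,r=22);hole('top4','top',(431.5,-400),50,r=22)
    print(proj('side',[[431,-209.3,95.4],[432,-209.3,95.4]]))
E
python3 hole.py
```

```text
top0 top (430, -209.5) centroid [ 429.55 -209.48] r 12.97 233
top0 top (434, -253) centroid [ 434.7 -253.6] r 13.13 241
top0 top (552, -335) centroid [ 552.12 -335.42] r 13.09 233
top7 top (552, -335) centroid [ 551.8  -335.04] r 13.0 230
top4 top (552, -335) centroid [ 551.83 -335.32] r 13.14 235
top7 top (434, -253) centroid [ 433.83 -255.72] r 11.81 195
side0 side (432, -211) centroid [ 430.86 -208.51] r 12.02 117
side0 side (436.5, -254.5) centroid [ 435.56 -251.5 ] r 11.42 91
side0 side (555, -336) centroid [ 553.19 -333.35] r 11.02 56
side7 side (555, -336) centroid [ 553.76 -333.13] r 11.02 56
side7 side (434, -400) centroid [ 433.81 -398.5 ] r 12.67 73
top7 top (431.5, -400) centroid [ 431.46 -399.98] r 14.15 276
top4 top (431.5, -400) centroid [ 431.19 -399.95] r 14.25 280
[[341.56529642 266.0415824 ]
 [340.86958456 265.92304979]]
```

Top and side agree on the port relative to the pocket: (+122.4, −125.5) mm. Crossing high, then stopping above the port.

```bash
python3 -m jog '[[0,0,2,0,15],[0,0,2,0,15],[2.45,-2.53,0,0,15],[2.45,-2.53,0,0,15],[2.45,-2.53,0,0,15],[2.45,-2.53,0,0,15],[2.45,-2.53,0,0,15],[0,0,0,0,15],[0,0,-2,0,15],[0,0,-2,0,15],[0,0,-2,0,15],[0,0,0,0,15],[0,0,0,0,15]]' 40
python3 - <<'E'
from ov import *
grab('side','side8')
o=monitor.get_obs();print(o['eef_pos'],o['ft_force'],o['opening'],o['joint_efforts'].round(1))
c=o['eef_pos']
overlay('side8','side',(270,170,335,290),5,[],'c1')
overlay('side8','side',(270,170,335,290),5,[(circle((553.5,-333.2),13,60),(0,0,255)),(circle(c[:2],5,c[2]-86.6+8),(0,255,255)),(circle(c[:2],3.2,c[2]-100.6),(0,255,255))],'c2')
cv2.imwrite('pics/ov8.png',np.hstack([cv2.imread('pics/c1.png'),cv2.imread('pics/c2.png')]))
E
```

```text
time_s: 12.2
eef_pos: [552.8, -335.9, 175.3]
tool_rot: [-0.101, 0.995, 0.0, -0.001]
ft_force: [0.2, -0.1, -0.0]
opening: 17.3
[ 553.28652922 -336.15808428  176.43867091] [-0.84623454 -0.13526733  1.15474068] 16.983908955487433 [  0.  -42.2  33.9   6.8  -0.   -0. ]
```

View pics/ov8.png

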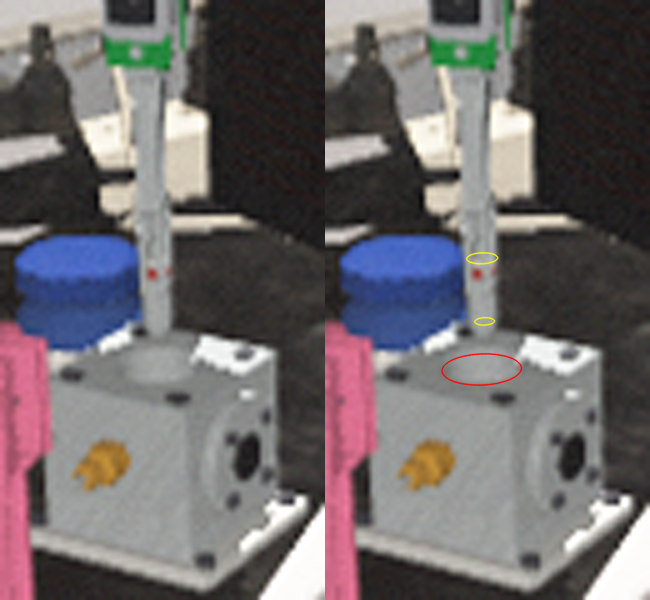

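The valve hangs over the bore (foot at about (301,237), bore centre at about (302,243)), but 2–4 mm lower than modelled. Descending into the bore, then feeling my way.

```bash
python3 -m jog '[[0,0,-1,0,15],[0,0,-1,0,15],[0,0,-1,0,15],[0,0,-0.7,0,15],[0,0,-0.5,0,15],[0,0,0,0,15],[0,0,0,0,15]]'; python3 -c "
from workcell import monitor as m
o=m.get_obs();print(o['eef_pos'],o['ft_force'],o['joint_efforts'].round(1))"
```

```text
time_s: 12.95
eef_pos: [553.3, -336.1, 133.5]
tool_rot: [-0.101, 0.995, -0.0, 0.0]
ft_force: [0.7, 0.3, -1.0]
opening: 17.2
[ 553.30100194 -336.14003356  133.50523091] [ 0.71998473  0.30693506 -0.95027919] [  0.  -43.3  34.4   6.9   0.   -0. ]
```

```bash
python3 -m jog '[[0,0,-0.2,0,15],[0,0,-0.2,0,15],[0,0,-0.2,0,15],[0,0,0,0,15]]';python3 -m jog '[[0,0,-0.2,0,15],[0,0,-0.1,0,15],[0,0,0,0,15]]';python3 -m jog '[[0,0,-0.1,0,15],[0,0,-0.1,0,15],[0,0,0,0,15]]'
```

```text
time_s: 13.35
eef_pos: [553.1, -335.9, 126.8]
tool_rot: [-0.101, 0.995, 0.0, -0.0]
ft_force: [0.1, -1.2, -0.7]
opening: 17.0
time_s: 13.65
eef_pos: [553.1, -336.0, 124.0]
tool_rot: [-0.101, 0.995, 0.0, -0.0]
ft_force: [-0.1, -0.1, -0.6]
opening: 17.0
time_s: 13.95
eef_pos: [553.2, -336.1, 122.2]
tool_rot: [-0.101, 0.995, -0.0, -0.0]
ft_force: [-0.3, -1.0, -0.1]
opening: 17.1
```

```bash
for i in 1 2 3; do python3 -m jog '[[0,0,-0.1,0,15],[0,0,-0.1,0,15],[0,0,0,0,15]]' | grep -v -e rot -e open; done
```

```text
time_s: 14.25
eef_pos: [553.2, -336.2, 120.3]
ft_force: [0.0, -0.8, -0.7]
time_s: 14.55
eef_pos: [553.4, -336.0, 118.4]
ft_force: [-0.4, -1.0, 0.4]
time_s: 14.85
eef_pos: [553.3, -336.0, 116.3]
ft_force: [0.2, -0.6, 1.9]
```

```bash
for i in 1 2; do python3 -m jog '[[0,0,-0.1,0,15],[0,0,0,0,15]]' | grep -v -e rot -e open; done; python3 -c "
from workcell import monitor as m
o=m.get_obs();print(o['joint_efforts'].round(1))"
```

```text
time_s: 15.05
eef_pos: [553.6, -336.1, 116.0]
ft_force: [-0.3, 0.1, 4.3]
time_s: 15.25
eef_pos: [553.5, -336.2, 114.8]
ft_force: [-0.8, 0.0, 4.9]
[  0.2 -40.   31.3   5.6   0.1   0. ]
```

```bash
for i in 1 2; do python3 -m jog '[[0,0,-0.1,0,15],[0,0,0,0,15]]' | grep -v -e rot ; done; python3 -c "
from workcell import monitor as m
o=m.get_obs();print(o['joint_efforts'].round(1))"
```

```text
time_s: 15.45
eef_pos: [553.8, -336.4, 114.6]
ft_force: [0.7, -0.2, 7.5]
opening: 17.4
time_s: 15.65
eef_pos: [553.9, -336.7, 114.5]
ft_force: [-0.7, 0.0, 10.0]
opening: 17.1
[  0.2 -37.5  29.4   5.    0.2   0. ]
```

Stalled at TCP 114.5 with 10 N; this could be a catch or the seat. Working it round a little.

```bash
python3 -m jog '[[0.08,0,0,0,15],[-0.08,0.08,0,0,15],[-0.08,-0.08,0,0,15],[0.08,-0.08,0,0,15],[0,0.08,0,0,15],[0,0,0,0,15]]' | grep -v rot; python3 -m jog '[[0,0,-0.05,0,15],[0,0,0,0,15]]' | grep -v rot; python3 - <<'E'
from ov import *
grab('side','side9')
o=monitor.get_obs();c=o['eef_pos'];print(c,o['ft_force'])
th=np.radians(11.6);ex=np.array([np.cos(th),np.sin(th)]);ey=np.array([-ex[1],ex[0]])
s=12;cc=c[:2];a=cc-11*ex+ey*s;b=cc+11*ex+ey*s;z=c[2]-86.6+77
pl=np.array([[*a,z],[*b,z],[*b,z+36],[*a,z+36],[*a,z]])
overlay('side9','side',(270,170,335,260),6,[(pl,(0,255,255))],'ov9')
E
```

```text
time_s: 16.25
eef_pos: [553.8, -336.4, 114.1]
ft_force: [-0.8, 1.2, 9.4]
opening: 17.4
time_s: 16.45
eef_pos: [553.8, -336.4, 114.0]
ft_force: [-2.5, 1.1, 10.6]
opening: 17.1
[ 553.74428567 -336.43690307  114.01343832] [-1.09408387  1.62031366 10.48933778]
```

View pics/ov9.png

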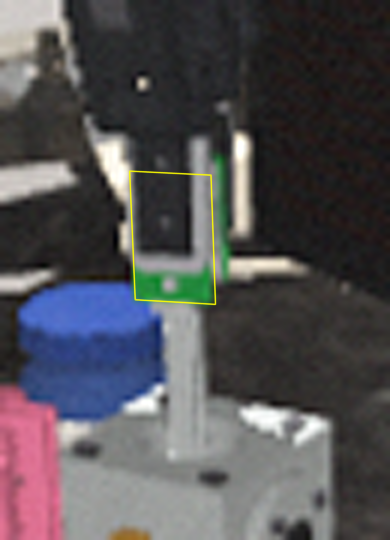

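```bash
python3 -m jog '[[0.15,0,0,0,15],[-0.15,0.15,0,0,15],[-0.15,-0.15,0,0,15],[0.15,-0.15,0,0,15],[0,0.15,0,0,15],[0,0,0,0,15]]' | grep -v rot; python3 -m jog '[[0,0,-0.05,0.03,15],[0,0,0,-0.06,15],[0,0,0,0.03,15],[0,0,0,0,15]]' | grep -v rot
```

```text
time_s: 17.1
eef_pos: [554.0, -336.5, 114.4]
ft_force: [-1.0, 2.5, 11.6]
opening: 16.8
time_s: 17.5
eef_pos: [554.2, -336.7, 114.4]
ft_force: [0.0, 1.7, 12.1]
opening: 16.7
```

```bash
python3 -m jog '[[0,0,0.2,0,15],[0,0,0.3,0,15],[-0.05,0.08,0,0,15],[0,0,0,0,15]]' | grep -v rot; for i in 1 2 3; do python3 -m jog '[[0,0,-0.1,0,15],[0,0,0,0,15]]' | grep -v rot; done
```

```text
time_s: 17.9
eef_pos: [552.7, -335.3, 115.8]
ft_force: [1.6, -1.0, -0.2]
opening: 17.0
time_s: 18.1
eef_pos: [552.6, -335.3, 114.8]
ft_force: [1.2, -2.5, -0.6]
opening: 17.2
time_s: 18.3
eef_pos: [552.8, -335.3, 114.7]
ft_force: [1.2, -1.4, 2.3]
opening: 17.3
time_s: 18.5
eef_pos: [553.0, -335.5, 114.6]
ft_force: [0.1, -0.8, 4.5]
opening: 16.9
```

```bash
python3 - <<'E'
from ov import *
for tag,c in (('side7',(431,-209.3,196.0)),('side8',(553.0,-336.0,175.8))):
    im,_=load(tag);i=im.astype(int)
    p=proj('side',[[*c[:2],c[2]-86.6+8],[*c[:2],c[2]-86.6],[*c[:2],c[2]-100.6],[*c[:2],c[2]-9.6]]);print(tag,'rodfoot,tip,foot,platebot',p.round(1).tolist())
    u0=int(p[0,0]);m=(i[...,0]>i[...,1]+40)&(i[...,0]>i[...,2]+40);m[:,:u0-8]=0;m[:,u0+9:]=0;m[:200]=0;m[270:]=0
    v,u=np.where(m);print('red',np.c_[u,v][:12].tolist())
    overlay(tag,'side',(u0-18,int(p[0,1])-60,u0+22,int(p[0,1])+30),8,[],'z'+tag)
cv2.imwrite('pics/z78.png',cv2.resize(np.hstack([cv2.imread('pics/zside7.png'),cv2.imread('pics/zside8.png')]),(533,600)))
E
```

```text
side7 rodfoot,tip,foot,platebot [[341.4, 250.9], [341.5, 256.5], [341.6, 266.0], [341.0, 201.2]]
red [[339, 253], [340, 253], [341, 253], [339, 254], [340, 254], [341, 254], [340, 255], [341, 255]]
side8 rodfoot,tip,foot,platebot [[301.1, 221.6], [301.2, 226.2], [301.5, 234.2], [299.5, 180.5]]
red [[300, 224], [300, 225], [293, 260], [294, 260], [293, 261], [294, 261], [293, 262], [294, 262], [294, 263]]
```

View pics/z78.png

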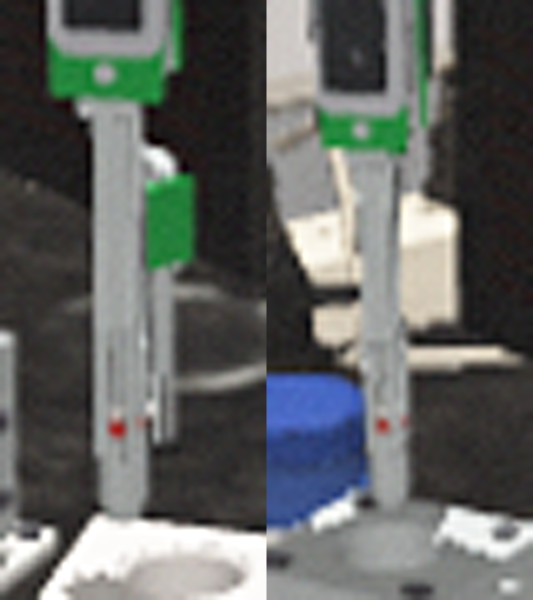

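The stop is at the same height (foot about 13 mm), so it's still ambiguous. I'll push on at the better centre, correcting the sideways drift.

```bash
for i in 1 2 3; do python3 -m jog '[[-0.01,0.01,-0.1,0,15],[0,0,0,0,15]]' | grep -v rot; done; python3 -m jog '[[0.05,0,0,0,15],[-0.05,0.05,0,0,15],[-0.05,-0.05,0,0,15],[0.05,-0.05,0,0,15],[0,0.05,0,0,15],[0,0,0,0,15]]' | grep -v rot
```

```text
time_s: 18.7
eef_pos: [553.2, -335.5, 114.5]
ft_force: [0.0, -0.4, 8.0]
opening: 17.0
time_s: 18.9
eef_pos: [553.3, -335.6, 114.4]
ft_force: [-0.8, 0.1, 10.8]
opening: 17.2
time_s: 19.1
eef_pos: [553.7, -335.8, 114.3]
ft_force: [-0.3, 0.6, 14.0]
opening: 16.8
time_s: 19.7
eef_pos: [553.6, -335.9, 114.3]
ft_force: [-1.1, -0.9, 13.2]
opening: 17.1
```

```bash
python3 -m jog '[[0.03,-0.03,0.4,0,15],[0,0,0,0,15]]' | grep -v rot; for i in 1 2 3 4 5 6 7; do python3 -m jog '[[0,0,0.1,0,15]]' | grep -e eef -e force; done
```

```text
time_s: 19.9
eef_pos: [552.9, -335.3, 115.1]
ft_force: [1.1, -1.8, 3.4]
opening: 16.8
eef_pos: [552.6, -335.1, 114.9]
ft_force: [1.2, -2.4, 1.1]
eef_pos: [552.3, -335.0, 115.2]
ft_force: [0.4, -2.4, -1.3]
eef_pos: [552.3, -334.9, 116.0]
ft_force: [0.7, -1.5, -0.7]
eef_pos: [552.5, -335.1, 117.7]
ft_force: [1.5, -0.8, 1.2]
eef_pos: [552.5, -335.2, 119.1]
ft_force: [0.0, -2.0, -0.6]
eef_pos: [552.5, -335.1, 120.0]
ft_force: [0.6, -1.8, -1.5]
eef_pos: [552.6, -335.0, 121.1]
ft_force: [1.4, -0.3, -0.7]
```

No drag at all on the way up, so it was not past the balls, or the tongs let go. Raising to look.

```bash
python3 -m jog '[[0,0,1,0,15],[0,0,1.5,0,15],[0,0,1.5,0,15],[0,0,1,0,15],[0,0,0.4,0,15],[0,0,0,0,15],[0,0,0,0,15],[0,0,0,0,15]]'
python3 - <<'E'
from ov import *
grab('side','side10')
o=monitor.get_obs();c=o['eef_pos'];print(c,o['ft_force'])
p=proj('side',[[*c[:2],c[2]-86.6+8],[*c[:2],c[2]-86.6],[*c[:2],c[2]-100.6],[*c[:2],c[2]-9.6]]);print('rodfoot,tip,foot,platebot',p.round(1).tolist())
overlay('side10','side',(270,165,340,275),5,[],'ov10')
overlay('side10','side',(283,165,328,255),6,[],'ov10b')
cv2.imwrite('pics/ov10c.png',np.hstack([cv2.imread('pics/ov10.png')[:540],cv2.imread('pics/ov10b.png')[:540]]))
E
```

```text
time_s: 21.4
eef_pos: [552.4, -335.0, 174.3]
tool_rot: [-0.101, 0.995, 0.0, -0.001]
ft_force: [0.2, -0.1, -0.4]
opening: 17.5
[ 552.4487535  -335.07262531  174.36155125] [ 1.02321872 -0.1005527  -1.11373965]
rodfoot,tip,foot,platebot [[301.1, 222.6], [301.3, 227.3], [301.6, 235.3], [299.6, 181.6]]
```

View pics/ov10c.png

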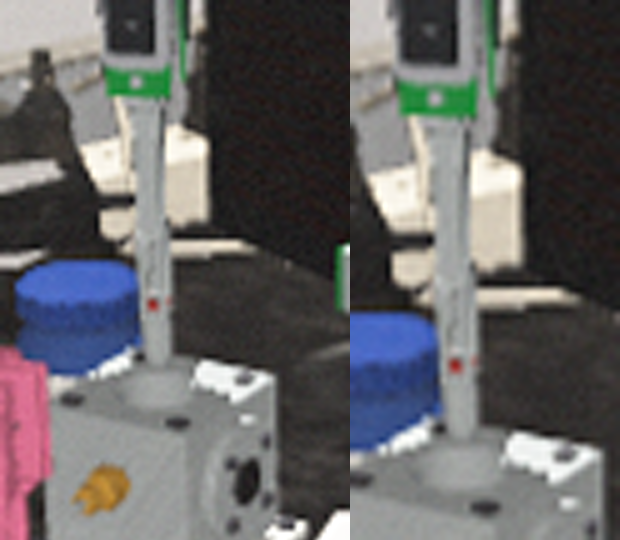

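```bash
python3 - <<'E'
from h import *
th=np.radians(11.6);ex=np.array([np.cos(th),np.sin(th)]);ey=np.array([-ex[1],ex[0]])
for tag,tcp,u0,rows in (('side10',np.array([552.4,-335.05,174.3]),300,range(168,240,4)),('side8',np.array([553.0,-336,175.8]),300,range(168,240,4)),('side7',np.array([431,-209.3,196]),340,range(188,270,4))):
    im,d=load(tag);W=cloud('side',d); print(tag)
    for v in rows:
        P=W[v:v+4,u0-6:u0+8]; q=P[...,:2]-tcp[:2]; a=q@ey; b=q@ex
        k=np.abs(a)<40
        med=np.median(a[k]); kk=k&(np.abs(a-med)<5)
        print(v,'z-tcp',(P[kk][:,2].mean()-tcp[2]).round(0),'ey',a[kk].mean().round(1),'ex range',b[kk].min().round(1),b[kk].max().round(1),'n',kk.sum())
E
```

```text
side10
168 z-tcp 14.0 ey 16.3 ex range -10.5 3.2 n 30
172 z-tcp 8.0 ey 17.0 ex range -10.8 4.3 n 33
176 z-tcp 1.0 ey 12.8 ex range -9.1 6.7 n 40
180 z-tcp -6.0 ey 10.2 ex range -9.1 6.5 n 40
184 z-tcp -13.0 ey 8.2 ex range -8.3 6.1 n 26
188 z-tcp -21.0 ey 5.3 ex range -1.7 5.3 n 20
192 z-tcp -28.0 ey 5.4 ex range -2.4 5.7 n 21
196 z-tcp -34.0 ey 4.8 ex range -2.5 6.1 n 23
200 z-tcp -41.0 ey 5.2 ex range -2.9 4.8 n 20
204 z-tcp -47.0 ey 5.5 ex range -2.6 4.6 n 20
208 z-tcp -54.0 ey 4.8 ex range -2.5 5.2 n 20
212 z-tcp -62.0 ey 3.6 ex range -3.1 5.3 n 23
216 z-tcp -68.0 ey 3.7 ex range -3.3 5.6 n 24
220 z-tcp -75.0 ey 4.3 ex range -2.8 5.7 n 23
224 z-tcp -82.0 ey 3.7 ex range -3.7 4.1 n 23
228 z-tcp -89.0 ey 3.5 ex range -3.5 5.5 n 24
232 z-tcp -96.0 ey 3.9 ex range -3.5 5.5 n 23
236 z-tcp -114.0 ey -18.9 ex range -4.4 19.7 n 31
side8
168 z-tcp 13.0 ey 16.0 ex range -10.5 3.2 n 25
172 z-tcp 6.0 ey 16.5 ex range -10.5 4.5 n 33
176 z-tcp -1.0 ey 11.5 ex range -8.8 5.6 n 36
180 z-tcp -8.0 ey 10.5 ex range -8.9 6.1 n 39
184 z-tcp -15.0 ey 6.9 ex range -4.2 6.3 n 21
188 z-tcp -23.0 ey 4.2 e
[... 1010 characters left out ...]
41.0 ey 5.5 ex range -2.4 4.6 n 24
228 z-tcp -46.0 ey 5.3 ex range -1.9 4.6 n 24
232 z-tcp -52.0 ey 5.3 ex range -2.3 4.9 n 24
236 z-tcp -58.0 ey 4.9 ex range -3.0 5.3 n 26
240 z-tcp -64.0 ey 3.6 ex range -3.3 5.1 n 28
244 z-tcp -69.0 ey 4.0 ex range -3.0 5.1 n 27
248 z-tcp -75.0 ey 4.1 ex range -3.2 5.0 n 28
252 z-tcp -80.0 ey 4.6 ex range -3.8 5.1 n 30
256 z-tcp -86.0 ey 3.9 ex range -3.7 5.2 n 31
260 z-tcp -93.0 ey 2.5 ex range -3.5 6.1 n 32
264 z-tcp -99.0 ey 2.0 ex range -3.6 6.7 n 25
  return _methods._mean(a, axis=axis, dtype=dtype,
  ret = ret.dtype.type(ret / rcount)
<stdin>:9: RuntimeWarning: Mean of empty slice.
Traceback (most recent call last):
ValueError: zero-size array to reduction operation minimum which has no identity
```

The valve is still in the tongs, red top at (300,226). I'll re-approach at the averaged centre (553.4, −335.7) and log the force closely.

```bash
python3 -m jog '[[0.1,-0.07,-1,0,15],[0,0,-1.5,0,15],[0,0,-1.5,0,15],[0,0,-1,0,15],[0,0,-0.3,0,15],[0,0,0,0,15],[0,0,0,0,15]]' | grep -v rot; for i in 1 2 3 4 5 6 ; do python3 -m jog '[[0,0,-0.1,0,15]]' | grep -e eef -e force|tr '\n' ' ';echo; done
```

```text
time_s: 22.15
eef_pos: [553.7, -336.0, 122.6]
ft_force: [-0.9, -0.3, -0.6]
opening: 17.2
eef_pos: [553.9, -336.2, 122.1] ft_force: [-0.2, -1.6, 0.1] 
eef_pos: [554.0, -336.3, 121.3] ft_force: [0.9, -0.4, 1.1] 
eef_pos: [554.1, -336.2, 120.3] ft_force: [-0.5, -0.4, 1.8] 
eef_pos: [554.1, -336.2, 119.1] ft_force: [-0.2, 0.1, 3.5] 
eef_pos: [553.9, -336.1, 117.8] ft_force: [-0.4, -0.6, 1.5] 
eef_pos: [553.8, -335.9, 116.1] ft_force: [0.5, -1.0, 3.5]
```

```bash
for i in 1 2 3 4 5 ; do python3 -m jog '[[0,0,-0.1,0,15]]' | grep -e eef -e force|tr '\n' ' ';echo; done
```

```text
eef_pos: [553.8, -335.9, 115.2] ft_force: [0.1, 0.6, 4.4] 
eef_pos: [553.9, -336.1, 114.6] ft_force: [0.5, -0.9, 6.0] 
eef_pos: [554.0, -336.3, 114.4] ft_force: [-1.3, 0.4, 8.2] 
eef_pos: [554.3, -336.6, 114.3] ft_force: [-1.2, -0.5, 11.6] 
eef_pos: [554.5, -336.8, 114.2] ft_force: [-2.5, -0.8, 14.5]
```

Third approach: ball resistance from foot height of about 20 mm, then the same hard stop at TCP 114.3 regardless of sideways position. That puts the foot at about 12.8 mm, inside the seat range given and below the ball zone, so this is the seat. I'll hold at about 15 N.

```bash
for i in 1 2 3 4; do python3 -m jog '[[0,0,0,0,15],[0,0,0,0,15]]' | grep -e eef -e force -e time|tr '\n' ' ';echo; done
```

```text
time_s: 23.45 eef_pos: [554.7, -336.8, 114.3] ft_force: [-0.1, -0.1, 10.6] 
time_s: 23.65 eef_pos: [554.6, -336.7, 114.4] ft_force: [-1.3, 1.3, 11.6] 
time_s: 23.85 eef_pos: [554.6, -336.5, 114.5] ft_force: [-1.1, 2.1, 11.4] 
time_s: 24.05 eef_pos: [554.6, -336.7, 114.3] ft_force: [-0.8, 0.5, 10.4]
```

```bash
python3 -m jog '[[0,0,-0.03,0,15],[0,0,-0.03,0,15],[0,0,-0.03,0,15],[0,0,-0.02,0,15],[0,0,0,0,15]]' | grep -e eef -e force -e time|tr '\n' ' ';echo; for i in 1 2; do python3 -m jog '[[0,0,0,0,15]]' | grep -e eef -e force -e time|tr '\n' ' ';echo; done
```

```text
time_s: 24.55 eef_pos: [555.0, -337.0, 114.2] ft_force: [-0.4, 0.4, 12.7] 
time_s: 24.65 eef_pos: [555.0, -337.0, 114.2] ft_force: [0.1, 0.3, 13.1] 
time_s: 24.75 eef_pos: [555.0, -336.9, 114.2] ft_force: [-0.5, 0.6, 13.9]
```

```bash
python3 -m jog '[[-0.03,0.03,-0.03,0,15],[-0.03,0.03,0,0,15],[0,0,0,0,15]]' | grep -e eef -e force -e time|tr '\n' ' ';echo; for i in 1 2 3 4; do python3 -m jog '[[0,0,0,0,15],[0,0,0,0,15]]' | grep -e eef -e force -e time|tr '\n' ' ';echo; done
```

```text
time_s: 25.05 eef_pos: [554.4, -336.5, 114.3] ft_force: [-1.8, 0.5, 14.2] 
time_s: 25.25 eef_pos: [554.6, -336.6, 114.3] ft_force: [-1.0, 1.4, 12.6] 
time_s: 25.45 eef_pos: [554.6, -336.5, 114.2] ft_force: [0.1, 0.2, 13.8] 
time_s: 25.65 eef_pos: [554.6, -336.5, 114.2] ft_force: [-1.4, -0.4, 13.1] 
time_s: 25.85 eef_pos: [554.5, -336.5, 114.2] ft_force: [-1.1, -0.6, 13.1]
```

```bash
python3 -m jog '[[0,0,-0.03,0,15],[0,0,-0.03,0,15],[0,0,0,0,15]]' | grep -e eef -e force -e time|tr '\n' ' ';echo; for i in 1 2 3 4 5; do python3 -m jog '[[0,0,0,0,15],[0,0,0,0,15]]' | grep -e eef -e force -e time|tr '\n' ' ';echo; done
```

```text
time_s: 26.15 eef_pos: [554.6, -336.7, 114.1] ft_force: [-1.4, 0.9, 16.1] 
time_s: 26.35 eef_pos: [554.5, -336.7, 114.1] ft_force: [-0.6, 0.3, 14.8] 
time_s: 26.55 eef_pos: [554.6, -336.7, 114.1] ft_force: [-2.0, 0.4, 15.6] 
time_s: 26.75 eef_pos: [554.6, -336.6, 114.1] ft_force: [-1.6, 0.8, 16.8] 
time_s: 26.95 eef_pos: [554.6, -336.6, 114.1] ft_force: [-1.4, 0.9, 15.3] 
time_s: 27.15 eef_pos: [554.6, -336.6, 114.1] ft_force: [-1.5, 0.8, 15.1]
```

About 15.3 N held steady for 1 s. Unloading, then opening the tongs to half squeeze.

```bash
python3 -m jog '[[0,0,0.2,0,15],[0.02,-0.02,0.2,0,15],[0,0,0,0,15],[0,0,0,0,15]]' ; python3 -m jog '[[0,0,0,0,28],[0,0,0,0,32],[0,0,0,0,35],[0,0,0,0,35],[0,0,0,0,35]]'; python3 - <<'E'
from ov import *
grab('side','side11');overlay('side11','side',(270,170,335,260),6,[],'ov11')
E
```

```text
time_s: 27.55
eef_pos: [553.9, -336.0, 114.4]
tool_rot: [-0.101, 0.995, -0.001, 0.001]
ft_force: [0.0, -1.1, 6.3]
opening: 16.8
time_s: 28.05
eef_pos: [553.4, -335.6, 113.5]
tool_rot: [-0.101, 0.995, -0.0, 0.0]
ft_force: [0.1, -0.4, 5.0]
opening: 29.8
```

View pics/ov11.png

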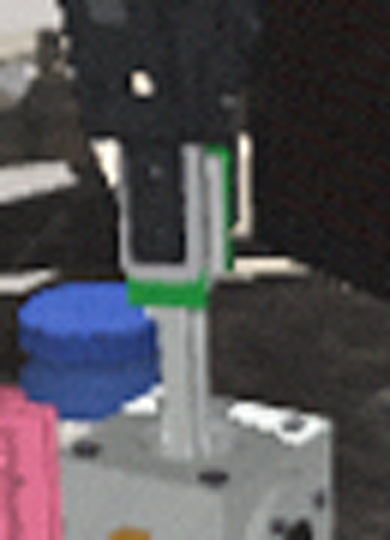

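```bash
python3 -m jog '[[0,0,0.3,0,35],[0,0,0.5,0,35],[0,0,1,0,35],[0,0,1,0,35],[0,0,2,0,35],[0,0,2.5,0,35],[0,0,2.5,0,35],[0,0,2,0,35],[0,0,0,0,35]]'; python3 -m jog '[[-2.4,2.4,0,0,35],[-2.4,2.4,0,0,35],[-2.4,2.4,0,0,35],[-2.4,2.4,0,0,35],[-2.4,2.4,0,0,35],[0,0,0,0,35],[0,0,0,0,35]]'; python3 - <<'E'
from ov import *
grab('top','top12');grab('side','side12')
overlay('top12','top',(290,180,370,240),8,[],'t12');overlay('side12','side',(310,120,400,270),4,[],'s12')
im,d=load('top12');W=cloud('top',d)
i=im.astype(int);m=(i[...,0]>i[...,1]+50)&(i[...,0]>i[...,2]+50);m[:190]=0;m[235:]=0;m[:,:305]=0;m[:,350:]=0
v,u=np.where(m);print(np.c_[u,v].tolist(),W[m].round(1).tolist())
E
```

```text
time_s: 29.0
eef_pos: [554.2, -336.1, 236.2]
tool_rot: [-0.101, 0.995, -0.002, 0.003]
ft_force: [-0.6, 0.5, 0.2]
opening: 30.0
time_s: 29.7
eef_pos: [433.1, -215.0, 231.7]
tool_rot: [-0.101, 0.995, 0.0, 0.001]
ft_force: [-0.3, -0.8, -1.1]
opening: 29.9
[[305, 207], [307, 208], [325, 212], [326, 212], [327, 212], [305, 213], [324, 213], [325, 213], [326, 213], [327, 213], [328, 213], [306, 214], [323, 214], [324, 214], [325, 214], [327, 214], [328, 214], [324, 215], [325, 215], [326, 215], [327, 215], [328, 215], [324, 216], [325, 216], [326, 216], [327, 216], [326, 217]] [[561.5, -301.5, 40.2], [559.4, -304.8, 44.4], [554.9, -332.7, 36.9], [555.2, -334.2, 34.8], [555.4, -335.8, 34.1], [551.5, -302.0, 44.6], [553.4, -331.1, 36.0], [553.3, -332.7, 37.1], [553.6, -334.2, 35.0], [553.5, -335.8, 35.7], [553.6, -337.4, 35.8], [550.6, -303.4, 40.4], [551.9, -329.6, 35.4], [552.4, -331.2, 32.2], [552.3, -332.7, 33.0], [552.3, -335.8, 33.3], [552.1, -337.4, 35.4], [550.4, -331.2, 35.2], [550.4, -332.8, 35.6], [550.4, -334.3, 35.5], [550.4, -335.9, 35.5], [550.4, -337.4, 36.3], [549.3, -331.2, 32.1], [548.5, -332.8, 37.3], [548.6, -334.4, 36.9], [549.5, -335.9, 31.3], [547.6, -334.4, 33.0]]
```

View pics/t12.png

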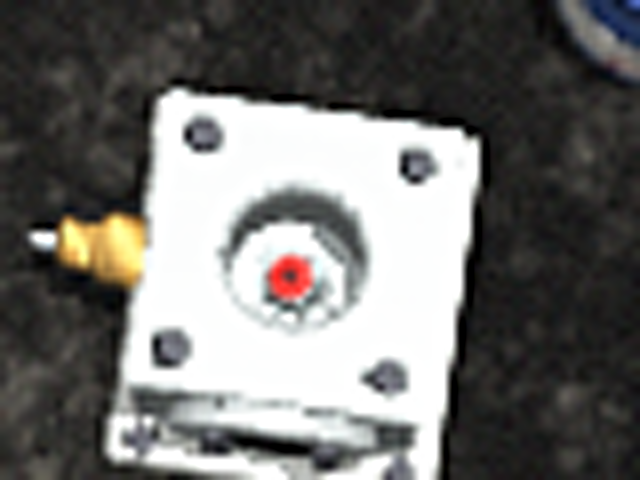

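View pics/s12.png

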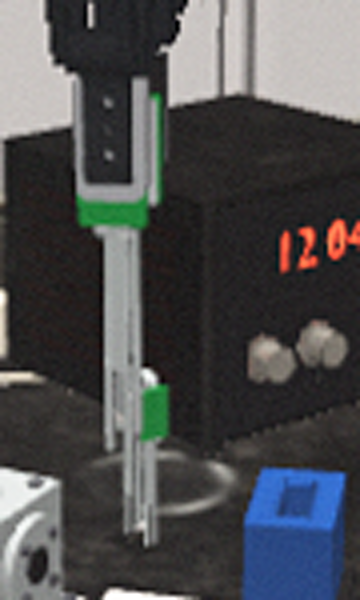

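The valve stands in the port with its red top at (326,214) and z about 35.3, so the foot is at about 13.2 mm. The plug and stand are unchanged. Next I'll check how well it is centred.

```bash
python3 - <<'E'
from hole import *
def ray(cam,uv,z):
    cal=cams.get_calibration(cam);R=np.array(cal['R']);t=np.array(cal['t']);C=-R.T@t
    p=cv2.undistortPoints(np.array(uv,float).reshape(-1,1,2),np.array(cal['K']),np.array(cal['distortion'])).reshape(-1,2)
    D=np.c_[p,np.ones(len(p))]@R; s=(z-C[2])/D[:,2]; return C+D*s[:,None]
def red(tag,box,z):
    im,d=load(tag);i=im.astype(float);x0,y0,x1,y1=box;s=i[y0:y1,x0:x1]
    w=np.clip(s[...,0]-np.maximum(s[...,1],s[...,2])-15,0,None); w[w>0]=np.minimum(w[w>0],80)
    # include the dark dot inside: use convex hull
    m=(w>25).astype(np.uint8);n,l,st,ce=cv2.connectedComponentsWithStats(m);k=1+np.argmax(st[1:,4])
    pts=np.argwhere(l==k)[:,::-1].astype(np.int32);h=cv2.convexHull(pts);mm=cv2.fillConvexPoly(np.zeros_like(m),h,1)
    v,u=np.where(mm);uv=[u.mean()+x0,v.mean()+y0];P=ray('top',[uv],z)[0]
    Z=cloud('top',d)[y0:y1,x0:x1,2][mm>0];print(tag,'n',mm.sum(),uv,P.round(2),'z med',np.nanmedian(Z).round(2),'mean',np.nanmean(Z).round(2),'sd',np.nanstd(Z).round(2))
red('top12',(312,200,340,228),35); hole('top12','top',(552,-335),60)
red('top0',(230,280,255,302),32); hole('top0','top',(430,-209.5),60)
red('top4',(230,280,255,302),32) if 0 else None
E
```

```text
top12 n 28 [np.float64(325.5), np.float64(214.21428571428572)] [ 551.7  -333.51   35.  ] z med 35.29 mean 34.72 sd 1.85
top12 top (552, -335) centroid [ 551.96 -335.28] r 12.95 228
top0 n 28 [np.float64(243.5), np.float64(290.7857142857143)] [ 429.85 -209.32   32.  ] z med 32.12 mean 31.96 sd 1.39
top0 top (430, -209.5) centroid [ 429.55 -209.48] r 12.97 233
```

The red top sits about 1.8 mm off the bore axis in +y, so the valve may lean or be caught. There's time, so I'll go back, regrip it, work it round and push again.

```bash
python3 -m jog '[[2.41,-2.41,0,0,35],[2.41,-2.41,0,0,35],[2.41,-2.41,0,0,35],[2.41,-2.41,0,0,35],[2.41,-2.41,0,0,35],[0,0,-2,0,35],[0,0,-2,0,35],[0,0,0,0,35],[0,0,-2,0,35],[0,0,-2,0,35],[0,0,-1.5,0,35],[0,0,-1,0,35],[0,0,-0.5,0,35],[0,0,0,0,35]]' | grep -v rot; for i in 1 2 3; do python3 -m jog '[[0,0,-0.1,0,35]]' | grep -e eef -e force|tr '\n' ' ';echo; done
```

```text
time_s: 31.2
eef_pos: [553.7, -336.1, 121.0]
ft_force: [0.4, 0.0, -1.4]
opening: 30.3
eef_pos: [554.3, -336.3, 121.4] ft_force: [0.2, 0.5, -2.1] 
eef_pos: [554.3, -336.2, 120.4] ft_force: [-0.1, 0.0, -0.7] 
eef_pos: [554.1, -336.1, 118.9] ft_force: [-0.7, 0.7, 0.1]
```

```bash
for i in 1 2 3 4 5 6 7; do python3 -m jog '[[0,0,-0.1,0,35]]' | grep -e eef -e force|tr '\n' ' ';echo; done
```

```text
eef_pos: [554.0, -336.0, 117.6] ft_force: [0.5, -0.2, -1.0] 
eef_pos: [553.8, -336.0, 116.3] ft_force: [1.1, -0.0, -0.2] 
eef_pos: [553.8, -336.0, 115.2] ft_force: [0.3, 0.0, 0.0] 
eef_pos: [553.8, -336.0, 114.2] ft_force: [-0.4, -0.7, -0.7] 
eef_pos: [554.0, -336.2, 113.7] ft_force: [-0.5, 0.4, 2.5] 
eef_pos: [554.3, -336.5, 113.5] ft_force: [0.0, 0.3, 5.6] 
eef_pos: [554.5, -336.7, 113.3] ft_force: [-0.6, 0.3, 7.1]
```

```bash
python3 -m jog '[[0.1,0,0,0,35],[-0.1,0.15,0,0,35],[-0.15,-0.05,0,0,35],[0.05,-0.15,0,0,35],[0.1,-0.05,0,0,35],[-0.06,0.15,0,0,35],[0,0,0,0,35]]'|grep -v rot; python3 -m jog '[[0,0,0,0,30],[0,0,0,0,26],[0,0,0,0,15],[0,0,0,0,15],[0,0,0,0,15],[0,0,0,0,15]]' 40|grep -v rot
```

```text
time_s: 32.9
eef_pos: [553.7, -336.1, 112.8]
ft_force: [-0.3, -0.8, 6.7]
opening: 29.8
time_s: 33.5
eef_pos: [554.0, -336.4, 113.6]
ft_force: [-0.5, -0.1, 8.6]
opening: 18.3
```

```bash
for i in 1 2; do python3 -m jog '[[0,0,-0.1,0,15],[0,0,0,0,15]]'| grep -e eef -e force|tr '\n' ' ';echo; done; python3 -m jog '[[0.1,0,0,0,15],[-0.1,0.1,0,0,15],[-0.1,-0.1,0,0,15],[0.1,-0.1,0,0,15],[0,0.1,0,0,15],[0,0,0,0,15]]' |  grep -e eef -e force|tr '\n' ' '
```

```text
eef_pos: [554.2, -336.5, 113.5] ft_force: [-0.5, 0.4, 11.7] 
eef_pos: [554.4, -336.6, 113.4] ft_force: [-1.2, 1.8, 14.5] 
eef_pos: [554.4, -336.8, 113.5] ft_force: [-1.5, 0.0, 13.4]
```

```bash
python3 -m jog '[[0.15,0,0,0.03,15],[0,0.15,0,0,15],[-0.15,0,0,-0.03,15],[-0.15,0,0,-0.03,15],[0,-0.15,0,0,15],[0,-0.15,0,0,15],[0.15,0,0,0.03,15],[0,0.15,0,0,15],[0,0,0,0,15]]' |  grep -e eef -e force|tr '\n' ' '
```

```text
eef_pos: [554.1, -337.0, 113.5] ft_force: [-1.5, -0.4, 13.9]
```

No further travel with 14 N and working it round, so it is the hard seat. Settling once more at about 15 N.

```bash
python3 -m jog '[[0,0,-0.03,0,15],[0,0,0,0,15],[0,0,0,0,15]]' | grep -e force|tr '\n' ' ';for i in 1 2 3 4; do python3 -m jog '[[0,0,0,0,15],[0,0,0,0,15]]' | grep -e eef -e force|tr '\n' ' ';echo; done
```

```text
ft_force: [-2.6, 1.2, 14.9] eef_pos: [554.1, -337.1, 113.5] ft_force: [-2.5, 0.5, 14.4] 
eef_pos: [554.2, -337.1, 113.5] ft_force: [-2.1, 0.4, 15.0] 
eef_pos: [554.2, -337.1, 113.5] ft_force: [-2.1, 0.9, 14.0] 
eef_pos: [554.1, -337.1, 113.4] ft_force: [-2.3, 0.2, 16.0]
```

```bash
python3 -m jog '[[0,0,0.2,0,15],[0,0.03,0.15,0,15],[0,0,0,0,15],[0,0,0,0,28],[0,0,0,0,32],[0,0,0,0,35],[0,0,0,0,35],[0,0,0,0,35]]'|grep -v rot; python3 -m jog '[[0,0,0.2,0,35],[0,0,0.3,0,35],[0,0,0.5,0,35],[0,0,1,0,35],[0,0,2,0,35],[0,0,2.5,0,35],[0,0,2.5,0,35],[0,0,2.5,0,35],[0,0,0,0,35],[-2.4,2.4,0,0,35],[-2.4,2.4,0,0,35],[-2.4,2.4,0,0,35],[-2.4,2.4,0,0,35],[-2.4,2.4,0,0,35],[0,0,0,0,35],[0,0,0,0,35]]'; python3 - <<'E'
from hole import *
from ov import overlay
grab('top','top13');grab('side','side13')
overlay('top13','top',(290,180,370,240),8,[],'t13');overlay('side13','side',(310,120,400,270),4,[],'s13')
def ray(cam,uv,z):
    cal=cams.get_calibration(cam);R=np.array(cal['R']);t=np.array(cal['t']);C=-R.T@t
    p=cv2.undistortPoints(np.array(uv,float).reshape(-1,1,2),np.array(cal['K']),np.array(cal['distortion'])).reshape(-1,2)
    D=np.c_[p,np.ones(len(p))]@R; s=(z-C[2])/D[:,2]; return C+D*s[:,None]
im,d=load('top13');i=im.astype(float);x0,y0,x1,y1=312,200,340,228;s=i[y0:y1,x0:x1]
m=((s[...,0]-np.maximum(s[...,1],s[...,2]))>40).astype(np.uint8)
n,l,st,ce=cv2.connectedComponentsWithStats(m);k=1+np.argmax(st[1:,4]);v,u=np.where(l==k)
print(len(u),ray('top',[[u.mean()+x0,v.mean()+y0]],35).round(2),np.nanmedian(cloud('top',d)[v+y0,u+x0,2]),np.nanmean(cloud('top',d)[v+y0,u+x0,2]))
E
```

```text
time_s: 37.3
eef_pos: [553.3, -335.2, 112.8]
ft_force: [-0.0, -0.8, 5.2]
opening: 29.8
time_s: 38.9
eef_pos: [433.0, -214.6, 228.2]
tool_rot: [-0.101, 0.995, 0.0, 0.001]
ft_force: [-0.0, -0.8, -0.8]
opening: 29.8
24 [[ 551.92 -333.96   35.  ]] 34.15963028592769 34.27927805180107
```

View pics/t13.png

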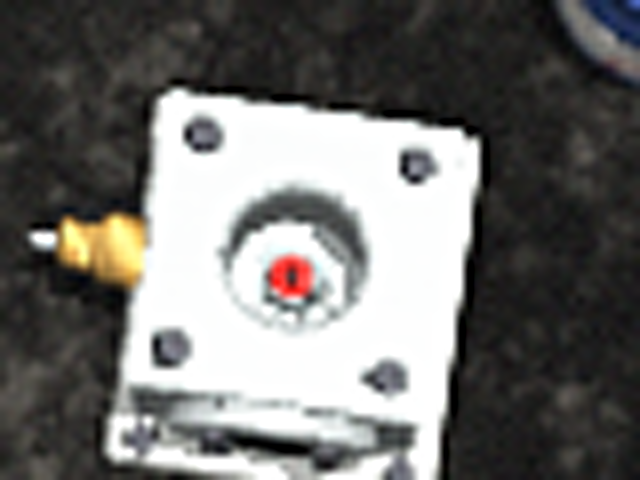

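View pics/s13.png

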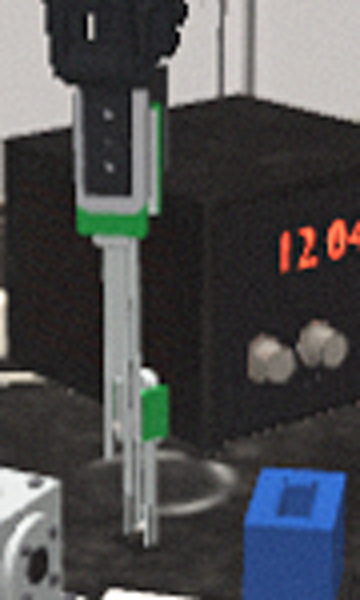

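```bash
python3 - <<'E'
from hole import *
Z=[];U=[]
for k in range(8):
    im,d=cams.get_image('top');i=im.astype(float);x0,y0,x1,y1=312,200,340,228;s=i[y0:y1,x0:x1]
    m=((s[...,0]-np.maximum(s[...,1],s[...,2]))>40).astype(np.uint8)
    n,l,st,ce=cv2.connectedComponentsWithStats(m);kk=1+np.argmax(st[1:,4]);v,u=np.where(l==kk)
    W=cloud('top',d);zz=W[v+y0,u+x0,2];Z.append(np.nanmedian(zz));U.append(np.nanmedian(W[np.hypot(W[...,0]-552,W[...,1]+335)<36][:,2]))
print(np.round(Z,2),np.mean(Z),'pump top',np.mean(U)); print(monitor.get_obs()['time_s'])
E
```

```text
[34.75 35.55 34.76 34.8  34.81 35.16 35.08 34.88] 34.973201107162765 pump top 59.35948925597047
39.4
```

Eight averaged frames put the valve top at 34.97 mm, so the foot is at 12.9 mm: on the seat. Taking the tongs back to the stand.

```bash
python3 -m jog '[[0.06,-2.3,0,0,35],[0,-2.3,0,0,35],[0,-2.3,0,0,35],[0,-2.3,0,0,35],[0,-2.3,0,0,35],[0,-2.3,0,0,35],[0,-2.3,0,0,35],[0,-2.5,0,0,35],[0,0,0,0,35],[0,0,-2.5,0,35],[0,0,-2.5,0,35],[0,0,-2,0,35],[0,0,0,0,35],[0,0,0,0,35]]'; python3 - <<'E'
from ov import *
grab('side','side14');o=monitor.get_obs();c=o['eef_pos'];print(c)
th=np.radians(11.6);ex=np.array([np.cos(th),np.sin(th)]);ey=np.array([-ex[1],ex[0]]);w=np.array([434.2,-400.2])
R=lambda w,a,b,z:np.array([[*(w+sx*a*ex+sy*b*ey),z] for sx,sy in((1,1),(1,-1),(-1,-1),(-1,1),(1,1))])
overlay('side14','side',(360,200,410,280),7,[],'d1')
overlay('side14','side',(360,200,410,280),7,[(p,(0,255,255)) for p in prongs(c[:2],th,10.3,c[2]-86)]+[(R(w,6.5,18,50),(0,0,255)),(R(w,18,30,50),(0,0,255))],'d2')
cv2.imwrite('pics/ov14.png',np.hstack([cv2.imread('pics/d1.png'),cv2.imread('pics/d2.png')]))
E
```

```text
time_s: 40.8
eef_pos: [433.9, -401.2, 158.1]
tool_rot: [-0.101, 0.995, -0.0, -0.0]
ft_force: [-0.4, 0.2, -0.4]
opening: 30.0
[ 434.24741267 -401.48496044  159.05355627]
```

View pics/ov14.png

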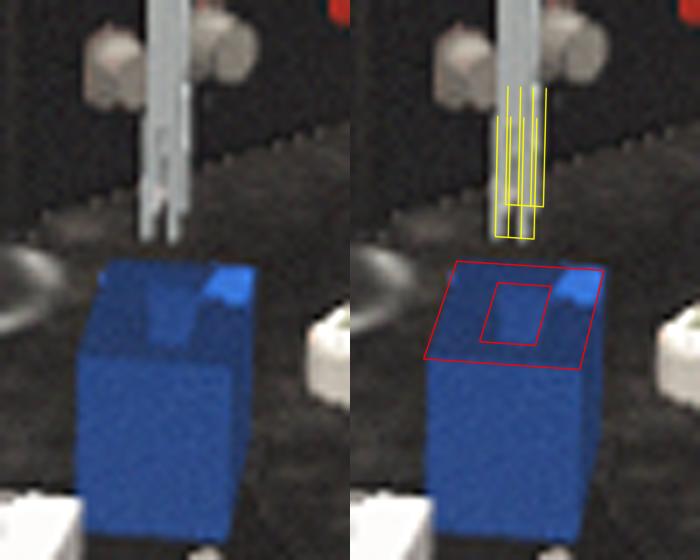

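The forks at (383,234) are about 1 mm towards +x of the well centre. Correcting and lowering.

```bash
python3 -m jog '[[-0.08,0.05,-0.5,0,35],[0,0,-0.5,0,35],[0,0,-0.5,0,35],[0,0,-0.5,0,35],[0,0,0,0,35]]'|grep -v rot; python3 -m jog '[[0,0,-0.7,0,35],[0,0,-0.7,0,35],[0,0,-0.7,0,35],[0,0,-0.7,0,35],[0,0,-0.3,0,35],[0,0,0,0,35]]'|grep -v rot
```

```text
time_s: 41.35
eef_pos: [432.6, -400.4, 136.3]
ft_force: [-0.2, 0.3, -1.3]
opening: 29.8
time_s: 41.95
eef_pos: [432.7, -400.6, 105.7]
ft_force: [-0.4, 0.0, -0.7]
opening: 30.1
```

In the well with no contact forces. Lowering to the floor.

```bash
python3 -m jog '[[0,0,-0.3,0,35],[0,0,-0.3,0,35],[0,0,0,0,35]]'|grep -v rot; for i in 1 2 3 4; do python3 -m jog '[[0,0,-0.1,0,35],[0,0,0,0,35]]'|grep -e eef -e force|tr '\n' ' ';echo; done
```

```text
time_s: 42.25
eef_pos: [432.9, -400.5, 100.0]
ft_force: [1.3, -0.7, -1.0]
opening: 29.7
eef_pos: [433.0, -400.7, 99.4] ft_force: [-0.2, -0.7, -1.4] 
eef_pos: [433.0, -400.7, 98.4] ft_force: [-0.3, 0.2, -1.3] 
eef_pos: [433.0, -400.7, 97.3] ft_force: [0.1, -0.4, -0.0] 
eef_pos: [432.9, -400.7, 96.3] ft_force: [-0.4, -0.4, -1.7]
```

```bash
for i in 1 2 3; do python3 -m jog '[[0,0,-0.05,0,35],[0,0,0,0,35]]'|grep -e eef -e force|tr '\n' ' ';echo; done
```

```text
eef_pos: [433.0, -400.8, 96.1] ft_force: [-0.5, -0.0, 0.4] 
eef_pos: [433.1, -400.8, 96.0] ft_force: [-0.3, 0.2, 2.6] 
eef_pos: [433.3, -401.0, 95.8] ft_force: [-1.5, 1.2, 5.3]
```

The tongs are on the floor of the well at TCP 96, as predicted. Opening and withdrawing upward.

```bash
python3 -m jog '[[0,0,0.1,0,35],[0,0,0,0,40],[0,0,0,0,45],[0,0,0,0,55],[0,0,0,0,70],[0,0,0,0,80],[0,0,0,0,80]]'|grep -v rot; python3 -m jog '[[0,0,0.5,0,80],[0,0,1,0,80],[0,0,2,0,80],[0,0,2.5,0,80],[0,0,2.5,0,80],[0,0,2.5,0,80],[0,0,2.5,0,80],[-2,2.4,0,0,80],[-2,2.4,0,0,80],[0,2.4,0,0,80],[0,2.4,0,0,80],[0,2.4,0,0,80],[0,2.4,0,0,80],[0,2.4,0,0,80],[0,0,0,0,80]]'; python3 - <<'E'
from ov import *
grab('top','top15');grab('side','side15')
E
```

```text
time_s: 44.35
eef_pos: [433.0, -400.7, 95.9]
ft_force: [0.6, 0.1, 0.6]
opening: 68.2
time_s: 45.85
eef_pos: [393.3, -231.1, 232.6]
tool_rot: [-0.102, 0.995, -0.0, 0.001]
ft_force: [-0.2, -0.9, -0.4]
opening: 68.6
```

View pics/top15.png

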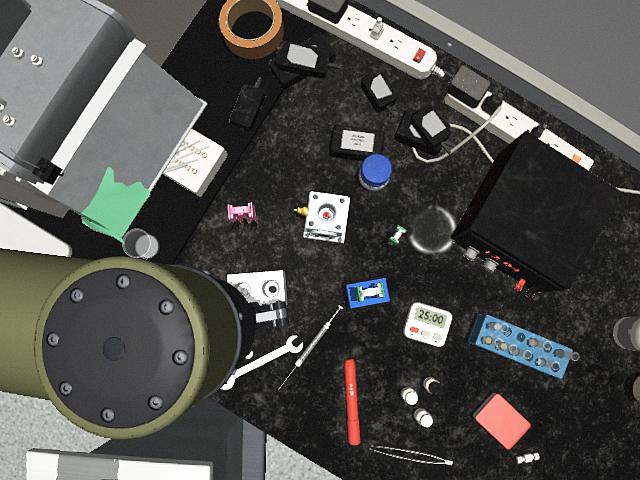

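View pics/side15.png

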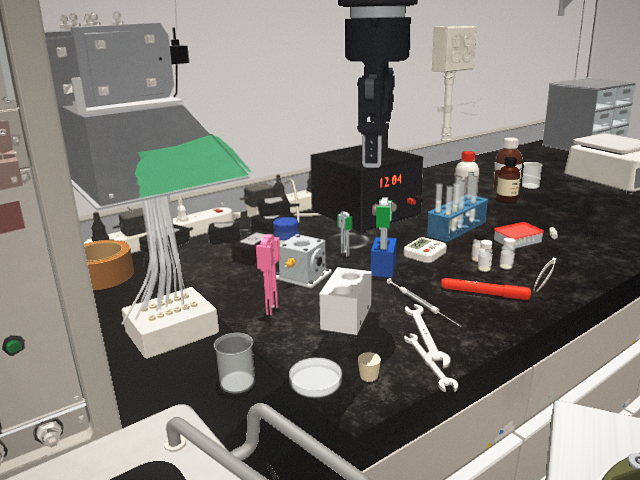

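The tongs stand upright in the blue stand, at side (384,215) and top (370,292). The valve's red top is in the port at (326,214) and the plug is in its pocket at (272,288). The robot is clear of everything, so I'm handing in.

```bash
python3 -c "
from workcell import workorder,monitor
print(workorder.job_done(), monitor.get_obs()['time_s'])"
```

```text
the job is handed in; nothing more can be done
the job is handed in; nothing more can be done
```

The valve is in the pump head port and the tongs are back upright in the well of their blue stand. The job was handed in at about 46 s of the 67 s allowed.

**What I did:** I took the larger green tongs, drew the red-topped valve from its pocket and left the black plug in its own. I pushed the valve down the port to a hard stop and held about 15 N for roughly a second. I then drew the tongs out and looked, went back to work the valve round, pressed at 15 N again, and returned the tongs.

**Final checks:**
- **Valve height:** its top is at 35.0 mm (mean of 8 frames), so the foot is at about 12.9 mm. The hard stop came at the same height on three approaches and did not give under working round at 14–16 N.
- **Tongs and plug:** in the last pictures the tongs stand upright in the stand and the plug is in its pocket.

**What disagreed or is less certain:**
- **Seat depth:** 12.9 mm is right at the top of the 7.5–13 mm range, and I felt no clear drag from the balls on one withdrawal. I judged it to be the seat rather than a catch.
- **Centring:** the valve's top measured 1.3–1.8 mm off the bore axis, a little over the nest's play.
- **Grip reading:** the gripper showed 17 mm instead of 24 mm while the valve was held. I put this down to the fingers flexing; pictures showed the valve between the forks.

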